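Lean a solvent tin into the tin rack and lay its retaining bar

TASK

Put the tall solvent tin away in the wooden tin rack: lean it in over the front board and under the upper ledge, then stand it upright and square on the rack's floor in the gap between the small tin and the bottle, with its screw-cap end towards the front. Then lay the loose wooden bar across the front of the rack, down in both cradles of the side panels with both ends supported, and let go. Do not shift or knock over the other things in the rack and on the table.

Things in the scene. Friction and masses are not known exactly. Their poses are not given: they have to be found in the camera images.
- rack: Wooden tin rack, fixed; yaw within 0.3 rad of 0, front towards the robot. Origin: at table height, mid-width, in the plane of the INNER face of the front board. x: from the front into the rack, y: left, z: up (all rack sizes in mm in this frame). Front board x -10 to 0, top z 60. Side panels 10 thick, |y| 95 to 105, top z 135 from x -16, z 200 from x 30, lower in front of x -16 (cradles).
- bay_floor (a point): Centre of the bay's floor: rack x 52.5, y 0, z 12 mm; axes as the rack's. The bay is 190 wide (y -95 to 95) and 105 deep (x 0 to 105), closed at the rear by a low board x 105 to 113, top z 75. Seen from above it is open only from x 0 to 48, seen from the front only from z 60 to 174, so the tall tin cannot go in upright.
- ledge_edge (a point): Middle of the lower front edge of the upper ledge: rack x 48, y 0, z 174 mm; axes as the rack's. The ledge is a board 6 thick over the rear of the bay, x 48 to 115, z 174 to 180, as wide as the bay; small tubes lie at its rear (x 89 to 107, up to z 198).
- cradle_left (a point): Centre of the floor of the left (+y) cradle, at rack x -30, y 100, z 100 mm; axes as the rack's. The cradle is a U open at the top, cut in the front of the side panel: x -44 to -16 (28 wide), 10 wide in y, floor z 100; front horn x -56 to -44 up to z 124, rear side up to z 135.
- cradle_right (a point): Centre of the floor of the right (-y) cradle, at rack x -30, y -100, z 100 mm; same shape as the left one; axes as the rack's.
- tin_center (a point): The tall solvent tin (grey metal, paper label), standing on the table left or right of the robot's midline: an oblong box 64 (its x) by 44 (its y) by 140 mm (z, up), 0.25 to 0.55 kg. The point is the box's centre, 70 mm above its foot. A black screw cap, 28 mm across, 16 high, stands on its top 14 mm towards -x: the -x end is the cap end. Yaw within 1.2 rad of 0.
- tin_cap (a point): centre of the top of the tall tin's screw cap, in the tin's frame 14 mm towards -x and 86 mm above tin_center
- bar_center (a point): The loose bar, plain wood, 236 mm long (its x), 18 by 18 mm section, about 55 g, lying on the table on the opposite side from the tall tin. The point is its centre, 9 mm above its underside. Yaw within 0.45 rad of 0 (roughly pointing away from the robot). In the cradles its ends stick out 13 mm past each side panel.
- small_tin_center (a point): Bystander: smaller tin standing in the rack beside one side panel, 56 (x) by 36 (y) by 112 mm (z), with a cap 14 mm high on its front end. The point is its centre, 56 mm above its foot; axes as the rack's within 0.05 rad. It may be on the left or the right.
- bottle_center (a point): Bystander: amber bottle standing in the rack beside the other side panel, 40 mm across, 130 mm high. The point is its centre, 65 mm above its foot. Between it and the small tin there is a free gap of 98 to 110 mm along y.
- brush_pot: Bystander: white ceramic pot with brushes, 80 mm across, 265 mm high over the brushes, on the table at the far left or far right of the rack. Origin at its foot.
- jar: Bystander: squat glass jar with a metal lid, 76 mm across, 85 mm high, on the table on the other side of the rack. Origin at its foot.
Things that resemble listed ones, but are neither listed nor needed, are in the scene too. Leave any red look-alike of the part that bears tin_center alone. There is more than one size of the part that bears bar_center; the job needs the larger.

How it is judged:
By the outcome, as a careful person would: the job done as asked, in the order asked, and still so for the second after the job is handed in, with the robot touching nothing.
It also fails if it takes over 67 s, if anything falls off the work surface, if the arm or the gripper's body presses on something with over 40 N, if the wrist force passes 120 N, or if a joint passes its speed limit or range.

ROBOT

A 6-joint arm with a two-finger parallel gripper is mounted at the origin on the work surface. World frame = base frame: x ahead of the robot, y to its left, z up, the work surface at z = 0. Lengths are in m, angles in degrees, forces in N, time in s.
With the tool pointing down it reaches from about 0.275 to 0.775 m from the base axis. Payload 14.6 kg.
Tool frame: the origin (TCP) lies between the finger pads; the fingertips stand 25 mm ahead of it and the grasp point (between the pads) lies 6 mm ahead of it (arm.tip_extent is the distance from the TCP to the fingertips, in m); x points along the fingers, z is the direction in which the jaws open and shut, and the axes are right-handed (so a half turn about x gives the same grasp; the last joint's range is limited). The gripper opens to 85 mm and grips with 20 to 120 N. Pads are 22 mm wide; open, the fingers measure 114 mm over their backs; the gripper's body (76 mm by 85 mm) begins 54 mm behind the grasp point. The pads swing forward as they close: fully open they stand 13 mm farther back than shut.
Start: joints at [-75.648, 15.075, -2.767, 72.158, 0, 81.102], TCP at [0.207, -0.482, 0.23] pointing down, gripper open.
Joint ranges: [-151.79, 151.79], [-50.71, 97.33], [-67.44, 78.34], [-121.81, 120.89], [-77.56, 73.72], [-180, 180]. Speed limits (degrees/s): [108.29, 108.29, 147.25, 159.86, 180, 180].

INTERFACE

Orientations are given as a 3x3 rotation matrix whose columns are the frame's x, y, z axes.
In Python, from bench import arm gives the robot as it stands. The module is installed in compiled form; this text tells all that it offers.
- The arm moves only by the tool drive_tool, never from a script. Its argument "increments" is a list of rows, each an object with "travel": the shift along the tool's x, y, z in m, a list of three; "twist": the turn, a rotation vector about the tool's x, y, z in rad, a list of three; "claw": the finger opening in m, from 0 to 0.0854. A call has 1 to 20 rows; each row is the pose to reach, as a shift and turn from the pose commanded when the call began, along the tool's axes at that moment; what a row does not reach only later rows make up. A row lasts 1/12 s, in which the tool goes at most 41.7 mm and 7.16 degrees, less where a joint would pass 70% of its speed; a pose out of reach is approached as far as the arm can. A call with a gripper value outside its range is refused whole. The fingers move at their own pace and stop on an object; the grip force is fixed at half the most. Time passes only in rows, so rows that repeat a pose let the fingers close. It gives the time, the measured TCP pose, the force and the opening at its end, in the units of the state.
- arm.read_state(): the state, without advancing time (a new reading comes with each control period).
- arm.get_image(name): name is "scene" or "top"; returns a dict with "pixels" (480x640x3 uint8, red, green, blue), "fov_y" (degrees; the focal length in pixels is half the picture's height over the tangent of half this angle, whatever the lens; pixels are square), "cx", "cy" (the principal point, pixels), "rvec" (rotation vector, rad) and "tvec" (3), from world to camera coordinates, as OpenCV has them. Camera axes: x right, y down, z forward; pixel columns grow to the right and rows downward; lengths in m; the calibration is good to about 2 mm. A picture is of the moment at which its call begins. There is no depth.
- arm.hand_in(): hands the job in, once; it reports no verdict.
The state is a dict: "t": time; "q": joint angles; "joint_velocities": joint speeds; "tau": joint torques, N m; "eef_pos": TCP position; "eef_rot": TCP orientation; "contact_force": force on the tool from outside, world axes, zero at the start; "moment": the same for the moment, N m; "finger_gap": finger opening in m.
Only numpy, scipy, OpenCV 4.12 (cv2) and the standard library are available. Lean on these libraries where they do the work, as an engineer would, in place of code of your own. Each camera call takes 0.05 s, during which the arm holds its last target. There are 200 camera calls.

## Working session

There is one attempt and no reset: what is moved stays moved. The work goes in short steps, Python scripts to look and compute and a tool call to move; the robot and the scene stay as the last step left them, time stands still between calls to the robot, and variables do not carry over. Pictures are saved under pics/ and viewed, about 8 in all and at most 12, crops included, and the job is handed in when it is done.

Besides the shell and the picture viewer there is one more tool, called by a JSON object that holds its "method" and its "body", one argument or row to a line. drive_tool: Moves the arm, as the interface text tells. Its arguments: {"type":"object","properties":{"increments":{"type":"array","items":{"type":"object","properties":{"travel":{"type":"array","items":{"type":"number"}},"twist":{"type":"array","items":{"type":"number"}},"claw":{"type":"number"}}}}},"required":["increments"]}

```bash
mkdir -p pics; cat > h.py <<'E'
import numpy as np, cv2
from bench import arm
def grab(n,f=None):
    im=arm.get_image(n)
    if f: cv2.imwrite('pics/'+f,im['pixels'][:,:,::-1])
    return im
def cam(im):
    f=240/np.tan(np.radians(im['fov_y'])/2)
    K=np.array([[f,0,im['cx']],[0,f,im['cy']],[0,0,1.]])
    R,_=cv2.Rodrigues(np.array(im['rvec'],float)); return K,R,np.array(im['tvec'],float).ravel()
def onz(im,uv,z):
    K,R,t=cam(im); c=-R.T@t; out=[]
    for u,v in np.atleast_2d(uv):
        d=R.T@np.linalg.inv(K)@[u,v,1]; out.append(c+d*(z-c[2])/d[2])
    return np.array(out)
def proj(im,P):
    K,R,t=cam(im); p=(K@(R@np.atleast_2d(P).T+t[:,None])).T; return p[:,:2]/p[:,2:]
E
python3 - <<'E'
from h import *
for n in('scene','top'):
    im=grab(n,n+'0.png'); K,R,t=cam(im); print(n,im['fov_y'],im['cx'],im['cy'],im['rvec'],-R.T@t)
s=arm.read_state(); print(s['t'],s['eef_pos'],s['eef_rot'],s['finger_gap'],arm.tip_extent,s['contact_force'])
E
```

```text
scene 51.08609462096994 312.86331589693594 247.98159089809047 [ 0.7424991   2.65871042 -1.06190915] [1.00642204 0.86929852 1.12550805]
top 52.27639886010709 315.29255208844904 234.93151101615499 [ 2.14732091 -2.13508696  0.20676639] [0.37958732 0.05428065 1.12501935]
0.1 [ 0.20720236 -0.48211597  0.22917857] [[-2.04530985e-04  9.18777591e-01  3.94775500e-01]
 [ 9.27753753e-04  3.94775513e-01 -9.18777140e-01]
 [-9.99999549e-01  1.78336059e-04 -9.33143183e-04]] 0.08532510052446025 0.025 [ 1.0308346   0.13766639 -0.56970365]
```

View pics/scene0.png

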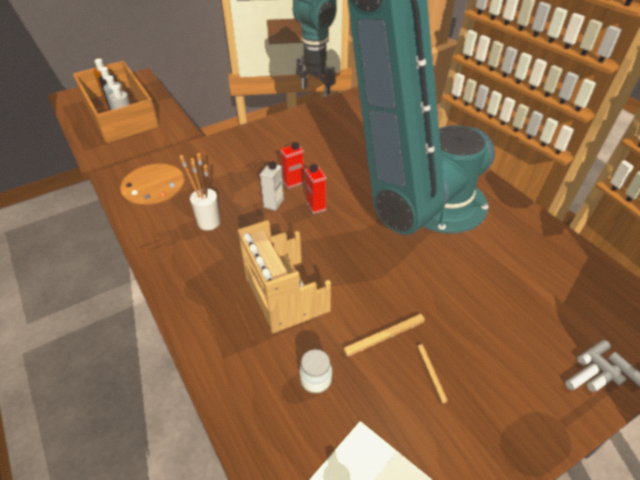

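View pics/top0.png

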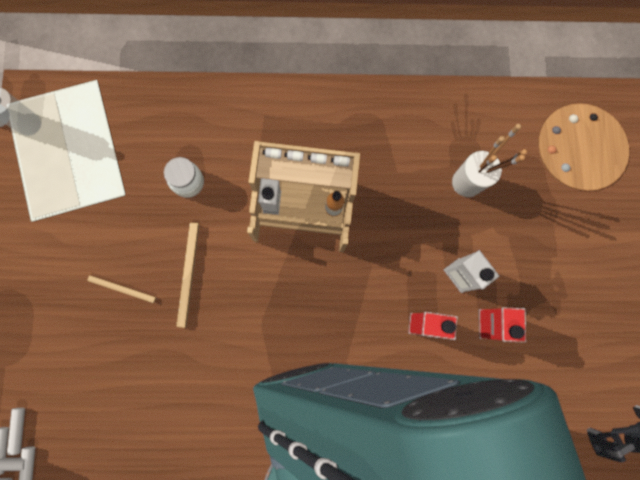

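The grey tin is at top (470,272) beside the two red look-alikes. The large bar is at (188,275), and the rack is around (303,195) with the small tin on its left and the bottle on its right.

```bash
python3 - <<'E'
from h import *
a=cv2.imread('pics/top0.png')
c1=a[130:260,240:370]; c2=a[235:365,405:535]
cv2.imwrite('pics/crop1.png',np.hstack([cv2.resize(c,None,fx=3,fy=3,interpolation=cv2.INTER_CUBIC) for c in (c1,c2)]))
im=grab('top'); b=im['pixels'].astype(int)
# bar
hsv=cv2.cvtColor(im['pixels'],cv2.COLOR_RGB2HSV)
def blob(img,x0,y0,x1,y1,m):
    w=np.zeros(m.shape,np.uint8); w[y0:y1,x0:x1]=m[y0:y1,x0:x1]
    n,l,s,c=cv2.connectedComponentsWithStats(w); k=1+np.argmax(s[1:,4]); return (l==k).astype(np.uint8),c[k],s[k]
m=((hsv[...,2]>165)).astype(np.uint8)
B,c,s=blob(im,165,210,215,340,m); pts=np.argwhere(B)[:,::-1]
r=cv2.minAreaRect(pts.astype(np.float32)); P=onz(im,cv2.boxPoints(r),.018); print('bar',s,r,P.round(4),P.mean(0))
d=(b.max(2)<60).astype(np.uint8)
C,c,s=blob(im,475,262,500,288,d); print('cap',c,s,onz(im,c,.156))
E
```

```text
bar [176 223  22 105 900] ((186.50257873535156, 274.6798400878906), (8.647172927856445, 105.19031524658203), 7.305758953094482) [[0.3641 0.3398 0.018 ]
 [0.5996 0.3216 0.018 ]
 [0.5972 0.3019 0.018 ]
 [0.3617 0.3208 0.018 ]] [0.48063833 0.32103934 0.018     ]
cap [486.34234234 274.37837838] [480 269  13  11 111] [[ 0.47021197 -0.30805328  0.156     ]]
```

View pics/crop1.png

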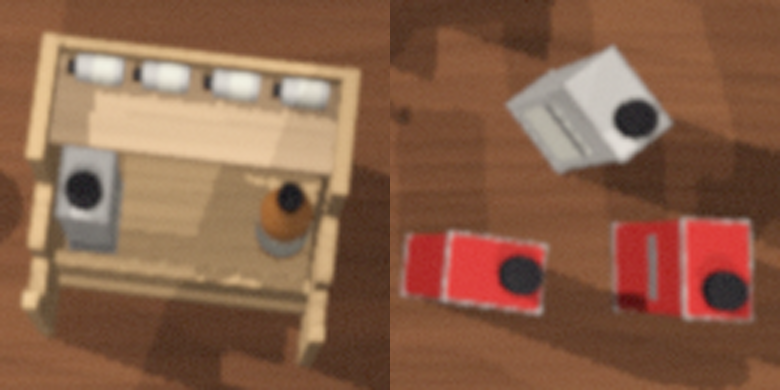

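```bash
cat > fit.py <<'E'
from h import *
def rig(model,world):
    m=np.array(model,float)[:,:2]/1000; w=world[:,:2]; a=m-m.mean(0); b=w-w.mean(0)
    th=np.arctan2((a[:,0]*b[:,1]-a[:,1]*b[:,0]).sum(),(a*b).sum()); R=np.array([[np.cos(th),-np.sin(th)],[np.sin(th),np.cos(th)]])
    t=w.mean(0)-R@m.mean(0); return th,t,(m@R.T+t-w)*1000
def place(th,t,P):
    P=np.array(P,float)/1000; R=np.array([[np.cos(th),-np.sin(th)],[np.sin(th),np.cos(th)]])
    return np.c_[P[:,:2]@R.T+t,P[:,2]]
E
python3 - <<'E'
from fit import *
top=grab('top'); sc=grab('scene')
rm=[(30,105,200),(30,-105,200),(48,95,180),(48,-95,180)]
ru=[(27,155),(345,195),(50,142),(333,172)]
w=np.array([onz(top,(240+u/3,130+v/3),m[2]/1000)[0] for m,(u,v) in zip(rm,ru)])
th,t,r=rig(rm,w); print('rack',np.degrees(th),t,r.round(1))
tm=[(32,22,140),(32,-22,140),(-32,-22,140),(-32,22,140)]
# 612,46 =(+x,-y); 671,124=(-x,-y); 621,162=(-x,+y); 553,72=(+x,+y)
tu=[(553,72),(612,46),(671,124),(621,162)]
w=np.array([onz(top,(405+(u-390)/3,235+v/3),.14)[0] for u,v in tu])
th2,t2,r2=rig(tm,w); print('tin',np.degrees(th2),t2,r2.round(1)); print('cap pred',place(th2,t2,[(-14,0,156)]))
def draw(img,im,th,t,L,s,o,c):
    for a in L:
        p=((proj(im,place(th,t,a))-o)*s).astype(int); cv2.polylines(img,[p.reshape(-1,1,2)],False,c,1)
side=lambda y:[(-56,y,124),(-44,y,124),(-44,y,100),(-16,y,100),(-16,y,135),(30,y,135),(30,y,200),(113,y,200)]
L=[side(y) for y in(-105,-95,95,105)]+[[(48,-95,180),(48,95,180)],[(0,-95,60),(0,95,60)],[(-10,-95,60),(-10,95,60)]]
T=[[*tm,tm[0]],[(x,y,0) for x,y,_ in tm]]
out=[]
for im,oR,oT in((top,(240,130),(420,235)),(sc,(230,215),(235,140))):
    a=im['pixels'][:,:,::-1]
    for o,LL,th_,t_ in((oR,L,th,t),(oT,T,th2,t2)):
        c=cv2.resize(a[o[1]:o[1]+130,o[0]:o[0]+130],None,fx=3,fy=3,interpolation=cv2.INTER_CUBIC)
        draw(c,im,th_,t_,LL,3,np.array(o)-.33,(255,0,255)); out.append(c)
cv2.imwrite('pics/ov.png',cv2.resize(np.vstack([np.hstack(out[:2]),np.hstack(out[2:])]),(600,600)))
cv2.imwrite('pics/ov.png',np.vstack([np.hstack(out[:2]),np.hstack(out[2:])])[:600])
E
```

```text
rack -6.358023629789341 [0.60224443 0.06399583] [[-0.8  0.2]
 [ 0.8 -1.6]
 [ 1.1  0.9]
 [-1.1  0.6]]
tin 33.63080512152062 [ 0.48342074 -0.30112429] [[-4.9 -4.8]
 [ 1.3 -0.1]
 [ 1.1  1.9]
 [ 2.5  3. ]]
cap pred [[ 0.47176401 -0.30887804  0.156     ]]
```

View pics/ov.png

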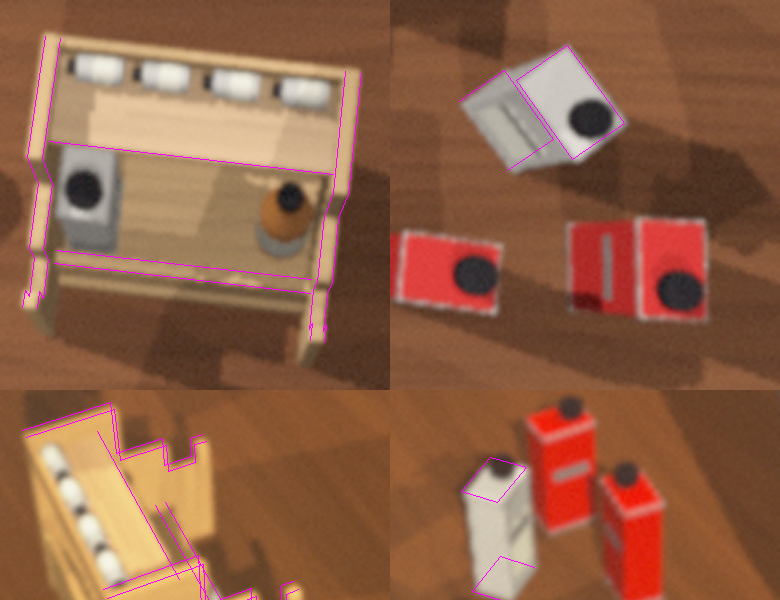

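```bash
cat > plan.py <<'E'
# 2D (rack x,z mm) path check for tin + gripper; phi = lean (top towards the robot)
import numpy as np, cv2, sys
from collections import deque
from itertools import product
OBS=[(-10,0,0,60),(48,115,174,180),(105,113,0,75),(-100,115,-50,12)]
def seg(poly,n=4):
    p=np.array(poly,float); q=np.roll(p,-1,0); k=np.arange(n)/n
    return p,(p[:,None]*(1-k[:,None])+q[:,None]*k[:,None]).reshape(-1,2)
def rectdist(P,o):
    dx=np.maximum(np.maximum(o[0]-P[:,0],P[:,0]-o[1]),0); dz=np.maximum(np.maximum(o[2]-P[:,1],P[:,1]-o[3]),0)
    return np.hypot(dx,dz).min()
def inside(poly,o):
    c=poly.astype(np.float32).reshape(-1,1,2)
    return max(cv2.pointPolygonTest(c,(float(x),float(z)),True) for x,z in product(o[:2],o[2:]))
def parts(th,g):
    d=np.array([np.cos(th),-np.sin(th)]); n=np.array([d[1],-d[0]]); g=np.array(g,float)
    B=lambda a,b,h:[g+a*d+h*n,g+b*d+h*n,g+b*d-h*n,g+a*d-h*n]
    return [[(-32,-70),(32,-70),(32,70),(-32,70)],[(-28,70),(0,70),(0,86),(-28,86)],B(19,-54,11),B(-54,-170,43)]
def clear(x,z,phi,pp):
    c,s=np.cos(phi),np.sin(phi); R=np.array([[c,-s],[s,c]]) # z-> (-s,c)
    m=1e9
    for k,p in enumerate(pp):
        v=np.array(p,float)@R.T+[x,z]; P=seg(v,8)[1]
        for i,o in enumerate(OBS):
            dd=min(rectdist(P,o),-inside(v,o))
            m=min(m,dd+(5 if i in(3,) else 0))  # floor contact tolerated
    return m
def search(th,g,xf,need):
    pp=parts(th,g); X=np.arange(-120,80,4);Z=np.arange(82,240,4);F=np.radians(np.arange(0,64,4))
    C={}
    def ok(i,j,k):
        if (i,j,k) not in C: C[i,j,k]=clear(X[i],Z[j],F[k],pp)>=need
        return C[i,j,k]
    s=(int(np.argmin(abs(X-xf))),0,0); 
    if not ok(*s): return None
    prev={s:None}; q=deque([s]); nb=[d for d in product((-1,0,1),repeat=3) if any(d)]
    while q:
        c=q.popleft()
        if X[c[0]]<=-80:
            path=[]
            while c: path.append((X[c[0]],Z[c[1]],round(np.degrees(F[c[2]])))); c=prev[c]
            return path
        for d in nb:
            e=tuple(np.add(c,d))
            if 0<=e[0]<len(X) and 0<=e[1]<len(Z) and 0<=e[2]<len(F) and e not in prev and ok(*e): prev[e]=c; q.append(e)
if __name__=='__main__':
    for need in(4.5,3):
      for thd,g,xf in product((50,60),((-12,40),(-12,25)),(40,48)):
        r=search(np.radians(thd),g,xf,need); print(need,thd,g,xf,None if r is None else (len(r),r[::3]),flush=True)
E
timeout 400 python3 plan.py; python3 - <<'E'
from fit import *
top=grab('top')
tm=[(32,-22,140),(-32,-22,140),(-32,22,140),(-14,0,156)]
px=[(405+(u-390)/3,235+v/3) for u,v in[(612,46),(671,124),(621,162)]]+[(486.34,274.38)]
w=np.array([onz(top,p,m[2]/1000)[0] for m,p in zip(tm,px)])
th,t,r=rig(tm,w); print('tin',np.degrees(th),t,r.round(1))
for p in((514,325),(440,325.7)):
    q=onz(top,p,.14)[0]; R=np.array([[np.cos(th),-np.sin(th)],[np.sin(th),np.cos(th)]]); print(q,(R.T@(q[:2]-t)*1000).round())
E
```

```text
4.5 50 (-12, 40) 40 (32, [(np.int64(-80), np.int64(102), 32), (np.int64(-68), np.int64(114), 40), (np.int64(-56), np.int64(126), 52), (np.int64(-44), np.int64(130), 60), (np.int64(-32), np.int64(122), 60), (np.int64(-20), np.int64(114), 60), (np.int64(-8), np.int64(114), 52), (np.int64(4), np.int64(114), 40), (np.int64(16), np.int64(110), 28), (np.int64(28), np.int64(98), 16), (np.int64(36), np.int64(86), 4)])
4.5 50 (-12, 40) 48 (33, [(np.int64(-80), np.int64(102), 32), (np.int64(-68), np.int64(114), 40), (np.int64(-56), np.int64(126), 52), (np.int64(-44), np.int64(130), 60), (np.int64(-32), np.int64(122), 60), (np.int64(-20), np.int64(114), 60), (np.int64(-8), np.int64(114), 52), (np.int64(4), np.int64(114), 40), (np.int64(16), np.int64(110), 28), (np.int64(28), np.int64(98), 16), (np.int64(40), np.int64(86), 4)])
4.5 50 (-12, 25) 40 (32, [(np.int64(-80), np.int64(102), 32), (np.int64(-68), np.int64(114), 40), (np.int64(-56), np.int64(126), 52), (np.int64(-44), np.int64(130), 60), (np.int64(-32), np.int64(122), 60), (np.int64(-20), np.int64(114), 60), (np.int64(-8), np.int64(114), 
[... 4231 characters left out ...]
int64(28), np.int64(94), 16), (np.int64(40), np.int64(82), 4)])
3 60 (-12, 25) 40 (32, [(np.int64(-80), np.int64(102), 32), (np.int64(-68), np.int64(114), 44), (np.int64(-56), np.int64(126), 56), (np.int64(-44), np.int64(126), 60), (np.int64(-32), np.int64(122), 60), (np.int64(-20), np.int64(114), 60), (np.int64(-8), np.int64(114), 52), (np.int64(4), np.int64(110), 40), (np.int64(16), np.int64(106), 28), (np.int64(28), np.int64(94), 16), (np.int64(36), np.int64(82), 4)])
3 60 (-12, 25) 48 None
tin 35.4483742173364 [ 0.48145169 -0.30191802] [[-0.7  0.4]
 [ 0.3  0.6]
 [ 0.6  1. ]
 [-0.2 -2. ]]
[ 0.37074357 -0.36403463  0.14      ] [-126.   14.]
[ 0.36882994 -0.21526706  0.14      ] [-41. 136.]
```

```bash
cat > mv.py <<'E'
from h import *
from scipy.spatial.transform import Rotation as Ro
TIN=(np.radians(35.4),np.array([.4815,-.3019])); RACK=(np.radians(-6.36),np.array([.6022,.0640]))
def Rz(a): return np.array([[np.cos(a),-np.sin(a),0],[np.sin(a),np.cos(a),0],[0,0,1]])
def tool(yaw,pitch):  # pitch deg below horizontal, z=+y of yaw frame
    p=np.radians(pitch); x=np.array([np.cos(p),0,-np.sin(p)]); z=np.array([0,1,0.])
    return Rz(yaw)@np.c_[x,np.cross(z,x),z]
def inc(pos,R,s=None):
    s=s or arm.read_state(); p0,R0=np.array(s['eef_pos']),np.array(s['eef_rot'])
    return (R0.T@(pos-p0)).round(4).tolist(), Ro.from_matrix(R0.T@R).as_rotvec().round(4).tolist()
def tinpose(frame,cx,cz,lean,y=0,theta=60,g=(-12,40)):
    # tin centre (mm) in frame -> TCP pose
    yaw,t=frame; l=np.radians(lean); c,s=np.cos(l),np.sin(l)
    gx=c*g[0]-s*g[1]; gz=s*g[0]+c*g[1]
    R=tool(yaw,theta-lean); P=Rz(yaw)@(np.array([cx+gx,y,cz+gz])/1000)+[*t,0]
    return P-.006*R[:,0],R
E
timeout 500 python3 - <<'E'
from mv import *
P,R=tinpose(TIN,0,70,0); print('pick',P.round(4)); print('pre',(P-.12*R[:,0]).round(4))
pre=P-.12*R[:,0]
d=tool(TIN[0],90); print('down',inc(np.array([.40,-.40,.27]),d))
import plan
for n in(8,7,6):
  for xf in (40,44):
    r=plan.search(np.radians(60),(-12,40),xf,n) if True else 0
    print(n,xf,r if r is None else [tuple(map(int,a)) for a in r])
E
```

```text
pick [ 0.4693 -0.3106  0.1152]
pre [ 0.4204 -0.3453  0.2191]
down ([-0.0405, 0.2096, 0.0005], [2.9296, -0.0001, 0.0004])
8 40 None
8 44 None
7 40 None
7 44 None
6 40 None
6 44 None
```

{"method": "drive_tool", "body": {
  "increments": [
    {"travel": [-0.05, 0.06, -0.01], "twist": [-0.5, 0, 0], "claw": 0.085},
    {"travel": [-0.05, 0.06, -0.01], "twist": [-0.5, 0, 0], "claw": 0.085},
    {"travel": [-0.05, 0.06, -0.01], "twist": [-0.5, 0, 0], "claw": 0.085},
    {"travel": [-0.05, 0.06, -0.01], "twist": [-0.5, 0, 0], "claw": 0.085},
    {"travel": [-0.05, 0.12, -0.02], "twist": [-1.1, 0, 0], "claw": 0.085},
    {"travel": [-0.05, 0.12, -0.02], "twist": [-1.1, 0, 0], "claw": 0.085},
    {"travel": [-0.05, 0.12, -0.02], "twist": [-1.1, 0, 0], "claw": 0.085},
    {"travel": [-0.05, 0.12, -0.02], "twist": [-1.1, 0, 0], "claw": 0.085},
    {"travel": [-0.05, 0.12, -0.02], "twist": [-1.1, 0, 0], "claw": 0.085},
    {"travel": [-0.05, 0.18, -0.03], "twist": [-1.68, 0, 0], "claw": 0.085},
    {"travel": [-0.05, 0.18, -0.03], "twist": [-1.68, 0, 0], "claw": 0.085},
    {"travel": [-0.05, 0.18, -0.03], "twist": [-1.68, 0, 0], "claw": 0.085},
    {"travel": [-0.05, 0.18, -0.03], "twist": [-1.68, 0, 0], "claw": 0.085},
    {"travel": [-0.05, 0.18, -0.03], "twist": [-1.68, 0, 0], "claw": 0.085},
    {"travel": [-0.05, 0.18, -0.03], "twist": [-1.68, 0, 0], "claw": 0.085}
  ]
}}

```text
t: 1.55
eef_pos: [0.3609, -0.3836, 0.2795]
eef_rot: [[-0.0, -0.496, 0.868], [0.0, 0.868, 0.496], [-1.0, 0.0, -0.0]]
contact_force: [-0.2, -0.3, -0.3]
finger_gap: 0.0853
```

```bash
sed -i 's/(5 if i in(3,) else 0)/(12 if i==3 else 0)/' plan.py; timeout 500 python3 - <<'E'
from mv import *
s=arm.read_state(); print(s['t'],s['q'],s['eef_pos'],s['eef_rot'])
P,R=tinpose(TIN,0,70,0); pre=P-.12*R[:,0]
print('down',inc(pre+[0,0,.03],tool(TIN[0],90)),'pre',inc(pre,R))
import plan
for n in(8,7,6):
    r=plan.search(np.radians(60),(-12,40),44,n)
    print(n,r if r is None else [tuple(map(int,a)) for a in r])
    if r: break
E
```

```text
1.55 [-5.56154122e+01  1.47088512e+01  4.43726189e+00  7.97371373e+01
 -2.31117232e-03  4.63715986e+00] [ 0.36089406 -0.38361556  0.27950806] [[-1.19304154e-04 -4.96177522e-01  8.68221085e-01]
 [ 1.02913749e-04  8.68221080e-01  4.96177534e-01]
 [-9.99999988e-01  1.48547928e-04 -5.25188923e-05]]
down ([0.0304, 0.0037, 0.0706], [-1.6695, 0.0001, -0.0002]) pre ([0.0604, 0.0037, 0.0706], [-1.6273, -0.4359, -0.3952])
8 None
7 [(-80, 106, 36), (-76, 110, 36), (-72, 114, 40), (-68, 118, 44), (-64, 122, 48), (-60, 126, 52), (-56, 130, 56), (-52, 130, 60), (-48, 130, 60), (-44, 130, 60), (-40, 130, 60), (-36, 126, 60), (-32, 126, 60), (-28, 122, 60), (-24, 122, 60), (-20, 118, 60), (-16, 118, 56), (-12, 114, 60), (-8, 114, 56), (-4, 114, 52), (0, 114, 48), (4, 114, 44), (8, 114, 40), (12, 110, 36), (16, 106, 36), (20, 102, 32), (24, 98, 28), (28, 94, 24), (32, 90, 20), (36, 86, 16), (36, 82, 12), (36, 86, 8), (40, 82, 4), (44, 82, 0)]
```

{"method": "drive_tool", "body": {
  "increments": [
    {"travel": [0, 0, 0.03], "twist": [-0.8, 0, 0], "claw": 0.085},
    {"travel": [0, 0, 0.03], "twist": [-0.8, 0, 0], "claw": 0.085},
    {"travel": [0, 0, 0.03], "twist": [-0.8, 0, 0], "claw": 0.085},
    {"travel": [0, 0, 0.03], "twist": [-0.8, 0, 0], "claw": 0.085},
    {"travel": [0, 0, 0.03], "twist": [-0.8, 0, 0], "claw": 0.085},
    {"travel": [0, 0, 0.03], "twist": [-0.8, 0, 0], "claw": 0.085},
    {"travel": [0.03, 0.003, 0.07], "twist": [-1.6273, -0.4359, -0.3952], "claw": 0.085},
    {"travel": [0.03, 0.003, 0.07], "twist": [-1.6273, -0.4359, -0.3952], "claw": 0.085},
    {"travel": [0.03, 0.003, 0.07], "twist": [-1.6273, -0.4359, -0.3952], "claw": 0.085},
    {"travel": [0.03, 0.003, 0.07], "twist": [-1.6273, -0.4359, -0.3952], "claw": 0.085},
    {"travel": [0.03, 0.003, 0.07], "twist": [-1.6273, -0.4359, -0.3952], "claw": 0.085},
    {"travel": [0.03, 0.003, 0.07], "twist": [-1.6273, -0.4359, -0.3952], "claw": 0.085},
    {"travel": [0.03, 0.003, 0.07], "twist": [-1.6273, -0.4359, -0.3952], "claw": 0.085},
    {"travel": [0.0604, 0.0037, 0.0706], "twist": [-1.6273, -0.4359, -0.3952], "claw": 0.085},
    {"travel": [0.0604, 0.0037, 0.0706], "twist": [-1.6273, -0.4359, -0.3952], "claw": 0.085},
    {"travel": [0.0604, 0.0037, 0.0706], "twist": [-1.6273, -0.4359, -0.3952], "claw": 0.085},
    {"travel": [0.0604, 0.0037, 0.0706], "twist": [-1.6273, -0.4359, -0.3952], "claw": 0.085},
    {"travel": [0.0604, 0.0037, 0.0706], "twist": [-1.6273, -0.4359, -0.3952], "claw": 0.085}
  ]
}}

```text
t: 3.05
eef_pos: [0.4206, -0.346, 0.2199]
eef_rot: [[0.409, -0.71, -0.574], [0.286, -0.497, 0.819], [-0.867, -0.499, -0.0]]
contact_force: [-0.1, -0.6, 0.9]
finger_gap: 0.0848
```

```bash
python3 - <<'E'
from mv import *
s=arm.read_state(); print(s['t'],np.round(s['q'],1),s['eef_pos'])
P,R=tinpose(TIN,0,70,0)
print('pick',inc(P,R))
grab('top','top1.png'); grab('scene','sc1.png')
a=cv2.imread('pics/top1.png')[180:400,360:580]; b=cv2.imread('pics/sc1.png')[100:320,200:420]
cv2.imwrite('pics/v1.png',cv2.resize(np.hstack([a,b]),(800,400)))
E
```

```text
3.05 [-63.6  17.3  -7.2  70.4  29.6 -99.9] [ 0.4206349  -0.34601391  0.21993418]
pick ([0.1208, 0.0001, 0.0011], [-0.0059, -0.0037, -0.0011])
```

View pics/v1.png

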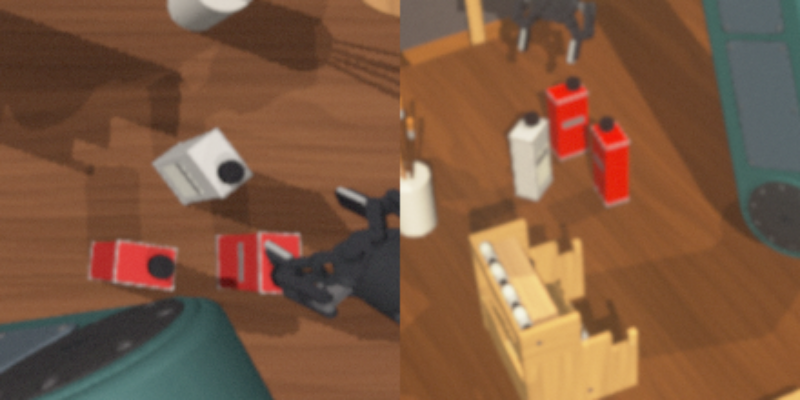

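{"method": "drive_tool", "body": {
  "increments": [
    {"travel": [0.03, 0, 0.001], "twist": [-0.006, -0.004, -0.001], "claw": 0.085},
    {"travel": [0.06, 0, 0.001], "twist": [-0.006, -0.004, -0.001], "claw": 0.085},
    {"travel": [0.085, 0, 0.001], "twist": [-0.006, -0.004, -0.001], "claw": 0.085},
    {"travel": [0.105, 0, 0.001], "twist": [-0.006, -0.004, -0.001], "claw": 0.085},
    {"travel": [0.121, 0, 0.001], "twist": [-0.006, -0.004, -0.001], "claw": 0.085},
    {"travel": [0.121, 0, 0.001], "twist": [-0.006, -0.004, -0.001], "claw": 0.085},
    {"travel": [0.121, 0, 0.001], "twist": [-0.006, -0.004, -0.001], "claw": 0.085}
  ]
}}

```text
t: 3.73
eef_pos: [0.4695, -0.3096, 0.1149]
eef_rot: [[0.407, -0.704, -0.582], [0.292, -0.504, 0.813], [-0.866, -0.501, 0.001]]
contact_force: [-0.8, 0.0, 0.4]
finger_gap: 0.0849
```

{"method": "drive_tool", "body": {
  "increments": [
    {"travel": [0, 0, 0], "twist": [0, 0, 0], "claw": 0.055},
    {"travel": [0, 0, 0], "twist": [0, 0, 0], "claw": 0.045},
    {"travel": [0, 0, 0], "twist": [0, 0, 0], "claw": 0.03},
    {"travel": [0, 0, 0], "twist": [0, 0, 0], "claw": 0.03},
    {"travel": [0, 0, 0], "twist": [0, 0, 0], "claw": 0.03},
    {"travel": [0, 0, 0], "twist": [0, 0, 0], "claw": 0.03},
    {"travel": [0, 0, 0], "twist": [0, 0, 0], "claw": 0.03},
    {"travel": [0, 0, 0], "twist": [0, 0, 0], "claw": 0.03}
  ]
}}

```text
t: 4.4
eef_pos: [0.4695, -0.311, 0.1154]
eef_rot: [[0.409, -0.704, -0.581], [0.29, -0.504, 0.814], [-0.865, -0.501, -0.002]]
contact_force: [-2.0, -1.3, 9.9]
finger_gap: 0.0425
```

```bash
python3 - <<'E'
from mv import *
s=arm.read_state(); print(s['t'],np.round(s['q'],1),s['contact_force'],s['finger_gap'])
P,R=tinpose(TIN,0,70,0); print('resid',inc(P,R))
print('lift',inc(P+[0,0,.12],R))
for a in((-150,210,0),(-100,180,30),(-70,150,60),(-52,134,60)): 
    P,R=tinpose(RACK,*a,y=5); print(a,P.round(3),inc(P,R))
grab('top','top2.png'); grab('scene','sc2.png')
a=cv2.imread('pics/top2.png')[180:400,360:580]; b=cv2.imread('pics/sc2.png')[100:320,200:420]
cv2.imwrite('pics/v2.png',cv2.resize(np.hstack([a,b]),(800,400)))
# bystanders in rack
top=grab('top'); 
E
```

```text
4.4 [-57.1  21.2 -18.8  51.4  30.  -93. ] [-2.04012669 -1.27049758  9.93484452] 0.04250425441439849
resid ([0.0002, 0.0001, 0.0005], [0.0028, -0.0003, 0.0012])
lift ([-0.1036, -0.0601, 0.0003], [0.0028, -0.0003, 0.0012])
(-150, 210, 0) [0.439 0.087 0.255] ([-0.018, -0.249, 0.3417], [0.6337, 0.3645, 0.0018])
(-100, 180, 30) [0.468 0.084 0.212] ([0.0307, -0.2461, 0.3222], [0.5235, 0.5218, -0.4981])
(-70, 150, 60) [0.487 0.082 0.16 ] ([0.0828, -0.2322, 0.3096], [0.3831, 0.6612, -0.9967])
(-52, 134, 60) [0.505 0.08  0.144] ([0.1034, -0.2358, 0.2976], [0.3831, 0.6612, -0.9967])
```

View pics/v2.png

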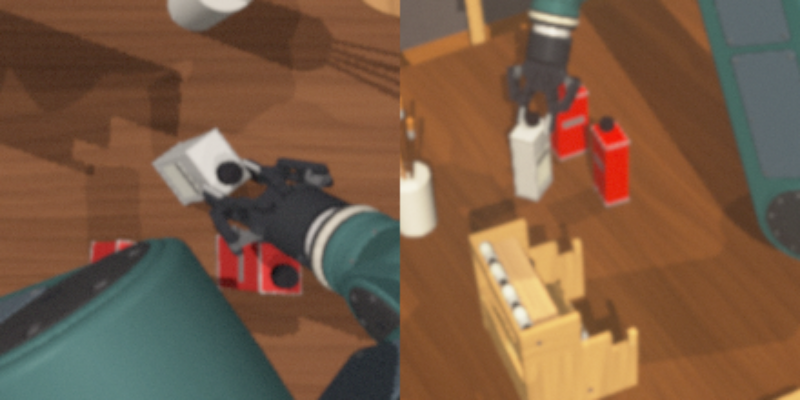

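{"method": "drive_tool", "body": {
  "increments": [
    {"travel": [-0.0173, -0.01, 0], "twist": [0, 0, 0], "claw": 0.03},
    {"travel": [-0.0433, -0.025, 0], "twist": [0, 0, 0], "claw": 0.03},
    {"travel": [-0.0736, -0.0425, 0], "twist": [0, 0, 0], "claw": 0.03},
    {"travel": [-0.1036, -0.06, 0], "twist": [0, 0, 0], "claw": 0.03},
    {"travel": [-0.1036, -0.06, 0], "twist": [0, 0, 0], "claw": 0.03},
    {"travel": [-0.1036, -0.06, 0], "twist": [0, 0, 0], "claw": 0.03}
  ]
}}

```text
t: 5.05
eef_pos: [0.4694, -0.3109, 0.2352]
eef_rot: [[0.408, -0.704, -0.581], [0.289, -0.504, 0.814], [-0.866, -0.5, -0.003]]
contact_force: [-1.0, 0.1, -4.7]
finger_gap: 0.0428
```

```bash
python3 - <<'E'
from mv import *
s=arm.read_state(); print(s['t'],np.round(s['q'],1),s['contact_force'],s['finger_gap'],s['eef_pos'])
P,R=tinpose(RACK,-160,210,0,y=5); print(P.round(3),inc(P,R))
top=grab('top')
for n,p,z in(('stin',(268,193.3),.138),('bottle',(337,195.7),.142)):
    q=onz(top,p,z)[0]-[*RACK[1],0]; print(n,(Rz(RACK[0]).T@q*1000).round(1))
for y in(23,95): pass
# small tin top right edge and bottle foot pixels in first crop
for n,p,z in(('stin top R rear',(118,150),.124),('stin top R front',(116,212),.124),('bottle body',(285,212),.1)):
    q=onz(top,(240+p[0]/3,130+p[1]/3),z)[0]-[*RACK[1],0]; print(n,(Rz(RACK[0]).T@q*1000).round(1))
E
```

```text
5.05 [-57.   16.4  -6.   68.9  30.  -93. ] [-1.0334424   0.09163246 -4.7256283 ] 0.04283526946611275 [ 0.46940257 -0.31090281  0.23520788]
[0.429 0.088 0.255] ([0.0815, -0.1829, 0.3484], [0.6346, 0.3637, 0.0011])
stin [ 27.7  71.8 138. ]
bottle [ 38.8 -70.9 142. ]
stin top R rear [ 62.8  53.4 124. ]
stin top R front [ 18.1  49.  124. ]
bottle body [ 38.3 -69.4 100. ]
```

{"method": "drive_tool", "body": {
  "increments": [
    {"travel": [0.02, -0.046, 0.087], "twist": [0.16, 0.09, 0], "claw": 0.03},
    {"travel": [0.02, -0.046, 0.087], "twist": [0.16, 0.09, 0], "claw": 0.03},
    {"travel": [0.041, -0.092, 0.174], "twist": [0.32, 0.18, 0], "claw": 0.03},
    {"travel": [0.041, -0.092, 0.174], "twist": [0.32, 0.18, 0], "claw": 0.03},
    {"travel": [0.061, -0.138, 0.261], "twist": [0.48, 0.27, 0], "claw": 0.03},
    {"travel": [0.061, -0.138, 0.261], "twist": [0.48, 0.27, 0], "claw": 0.03},
    {"travel": [0.0815, -0.1829, 0.3484], "twist": [0.6346, 0.3637, 0], "claw": 0.03},
    {"travel": [0.0815, -0.1829, 0.3484], "twist": [0.6346, 0.3637, 0], "claw": 0.03},
    {"travel": [0.0815, -0.1829, 0.3484], "twist": [0.6346, 0.3637, 0], "claw": 0.03},
    {"travel": [0.0815, -0.1829, 0.3484], "twist": [0.6346, 0.3637, 0], "claw": 0.03},
    {"travel": [0.0815, -0.1829, 0.3484], "twist": [0.6346, 0.3637, 0], "claw": 0.03},
    {"travel": [0.0815, -0.1829, 0.3484], "twist": [0.6346, 0.3637, 0], "claw": 0.03}
  ]
}}

```text
t: 6.1
eef_pos: [0.4268, 0.0908, 0.2532]
eef_rot: [[0.495, -0.862, 0.11], [-0.052, 0.097, 0.994], [-0.868, -0.497, 0.003]]
contact_force: [0.6, -0.8, -3.9]
finger_gap: 0.0431
```

```bash
python3 - <<'E'
from mv import *
s=arm.read_state(); print(s['t'],np.round(s['q'],1),s['contact_force'],s['finger_gap'],s['eef_pos'])
for a in((-160,210,0),(-110,180,30),(-75,150,60),(-52,134,60)):
    P,R=tinpose(RACK,*a,y=1); print(a,inc(P,R))
E
```

```text
6.1 [  4.9 -13.4 -37.   37.   -5.4   9.8] [ 0.5725746  -0.75698875 -3.90295942] 0.04310792111643865 [0.42675488 0.0907505  0.2532456 ]
(-160, 210, 0) ([-0.0006, -0.003, -0.0061], [-0.0009, 0.0028, -0.003])
(-110, 180, 30) ([0.0519, -0.0068, -0.0063], [-0.0016, 0.0025, -0.5266])
(-75, 150, 60) ([0.1089, -0.0017, -0.0065], [-0.0023, 0.002, -1.0502])
(-52, 134, 60) ([0.1342, -0.0137, -0.0065], [-0.0023, 0.002, -1.0502])
```

{"method": "drive_tool", "body": {
  "increments": [
    {"travel": [0.02, -0.003, -0.006], "twist": [0, 0.002, -0.125], "claw": 0.03},
    {"travel": [0.04, -0.005, -0.006], "twist": [0, 0.002, -0.25], "claw": 0.03},
    {"travel": [0.045, -0.006, -0.006], "twist": [0, 0.002, -0.375], "claw": 0.03},
    {"travel": [0.052, -0.007, -0.006], "twist": [0, 0.002, -0.5], "claw": 0.03},
    {"travel": [0.065, -0.006, -0.006], "twist": [0, 0.002, -0.62], "claw": 0.03},
    {"travel": [0.08, -0.005, -0.006], "twist": [0, 0.002, -0.74], "claw": 0.03},
    {"travel": [0.09, -0.004, -0.006], "twist": [-0.002, 0.002, -0.85], "claw": 0.03},
    {"travel": [0.1, -0.003, -0.006], "twist": [-0.002, 0.002, -0.96], "claw": 0.03},
    {"travel": [0.108, -0.002, -0.0065], "twist": [-0.002, 0.002, -1.05], "claw": 0.03},
    {"travel": [0.108, -0.002, -0.0065], "twist": [-0.002, 0.002, -1.05], "claw": 0.03},
    {"travel": [0.108, -0.002, -0.0065], "twist": [-0.002, 0.002, -1.05], "claw": 0.03},
    {"travel": [0.108, -0.002, -0.0065], "twist": [-0.002, 0.002, -1.05], "claw": 0.03}
  ]
}}

```text
t: 7.1
eef_pos: [0.5632, 0.1409, 0.291]
eef_rot: [[0.95, -0.257, 0.176], [-0.174, 0.031, 0.984], [-0.258, -0.966, -0.015]]
contact_force: [1.2, 0.2, -4.7]
finger_gap: 0.0427
```

```bash
cat > view.py <<'E'
from mv import *
import sys
# overlay expected tin (box outline) from TCP pose
def tinpts(s,theta=60,g=(-12,40)):
    p,R=np.array(s['eef_pos']),np.array(s['eef_rot']); T=tool(0,theta)
    B=R@T.T  # tin rot in world
    c=p+.006*R[:,0]-B@(np.array([g[0],0,g[1]])/1000)
    return c,B
def show(name,tc=None,boxT=(220,100),boxS=(200,180),w=200):
    s=arm.read_state(); c,B=tc or tinpts(s); out=[]
    for n,o in(('top',boxT),('scene',boxS)):
        im=grab(n); a=im['pixels'][:,:,::-1][o[1]:o[1]+w,o[0]:o[0]+w]
        a=cv2.resize(a,(400,400),interpolation=cv2.INTER_CUBIC); k=400/w; b=a.copy()
        for z in(-70,70):
            q=np.array([(32,22,z),(32,-22,z),(-32,-22,z),(-32,22,z)])/1000@B.T+c
            cv2.polylines(b,[((proj(im,q)-o)*k).astype(int)],True,(255,0,255),1)
        out.append(b)
    cv2.imwrite('pics/'+name,np.hstack(out))
    return s,c,B
def report(s,c,B):
    Rr=Rz(RACK[0]); x=Rr.T@(c-[*RACK[1],0])*1000
    b=Rr.T@B; print(s['t'].__round__(2),'tin in rack',x.round(1),'lean',np.degrees(np.arctan2(-b[0,2],b[2,2])).round(1),'yaw/roll',np.degrees([b[1,0],b[2,1]]).round(1),'F',np.round(s['contact_force'],1),s['finger_gap'].__round__(4))
E
python3 - <<'E'
from view import *
r=show('v3.png'); report(*r)
for a in((-75,150,60),(-52,134,60)):
    P,R=tinpose(RACK,*a,y=1); print(a,inc(P,R))
E
```

```text
7.1 tin in rack [ -4.8  69.  269.7] lean 44.9 yaw/roll [-2.1 -0.9] F [ 1.2  0.2 -4.7] 0.0427
(-75, 150, 60) ([-0.0335, 0.1452, -0.0743], [0.0069, -0.0659, -0.2631])
(-52, 134, 60) ([-0.0072, 0.1546, -0.0725], [0.0069, -0.0659, -0.2631])
```

View pics/v3.png

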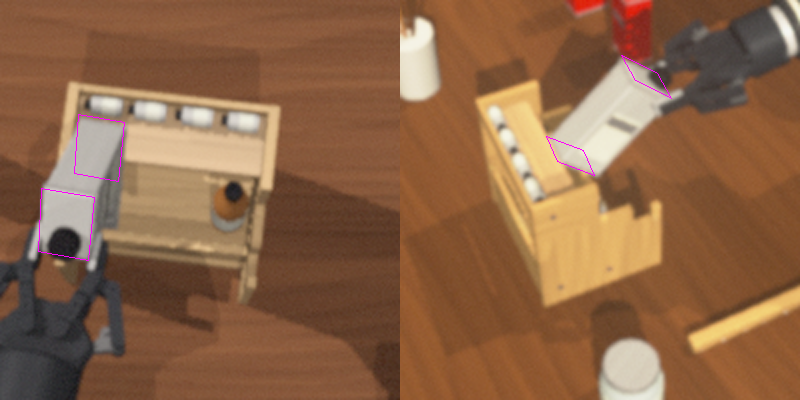

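The arm could not reach that low, close, horizontal pose and drifted up and left. The tin is still held and nothing was touched. I'll fit the arm's kinematics from the recorded states to find out what it can reach.

```bash
cat > kin.py <<'E'
import numpy as np
from scipy.spatial.transform import Rotation as Ro
from scipy.optimize import least_squares
D=np.radians
LIM=np.array([[-151.79,-50.71,-67.44,-121.81,-77.56,-180],[151.79,97.33,78.34,120.89,73.72,180]])
def fk(q,k,s5=1,s6=-1):
    q=D(q); h,x0,L1,L2,a,b,d,o2,z6=k; p2=q[1]-q[2]; p=p2+q[3]
    f=lambda t:np.array([np.cos(t),0,-np.sin(t)]); up=lambda t:np.array([np.sin(t),0,np.cos(t)])
    P=np.array([x0,d,h])+L1*up(q[1])+L2*f(p2)+o2*up(p2)+a*f(p)
    R=Ro.from_euler('y',p)*Ro.from_euler('z',s5*q[4]); P=P+b*R.apply([1,0,0])
    R=Ro.from_euler('z',q[0])*R*Ro.from_euler('x',s6*q[5]+z6)
    return Ro.from_euler('z',q[0]).apply(P),R.as_matrix()
S=[([-75.648,15.075,-2.767,72.158,0,81.102],[.2072,-.4821,.2292]),([-55.615,14.709,4.437,79.737,-.002,4.637],[.36089,-.38362,.27951]),
([-63.6,17.3,-7.2,70.4,29.6,-99.9],[.42063,-.34601,.21993]),([-57.1,21.2,-18.8,51.4,30,-93],[.4695,-.311,.1154]),([-57,16.4,-6,68.9,30,-93],[.4694,-.3109,.2352]),([4.9,-13.4,-37,37,-5.4,9.8],[.42675,.09075,.25325])]
E
python3 - <<'E'
from kin import *
from bench import arm
s=arm.read_state(); print(np.round(s['q'],2).tolist(),np.round(s['eef_pos'],5).tolist())
S.append((s['q'],s['eef_pos'])); Rm=np.array(s['eef_rot'])
best=None
for s5 in(1,-1):
    def res(k): return np.concatenate([(fk(q,k,s5)[0]-p) for q,p in S]+[1e-3*(np.array(k)-[.3,0,.35,.35,.1,.15,0,0,0])])
    r=least_squares(res,[.3,0,.35,.35,.1,.15,0,0,0]); e=np.abs(res(r.x)[:21]).max(); print(s5,r.x.round(4),e)
    if best is None or e<best[1]: best=(r.x,e,s5)
for z6 in(0,np.pi/2,-np.pi/2,np.pi):
  for s6 in(1,-1):
    k=best[0].copy(); k[8]=z6; print(z6,s6,np.abs(fk(s['q'],k,best[2],s6)[1]-Rm).max().round(4))
print(best[0].tolist())
E
```

```text
[19.78, 3.81, -67.43, -53.98, -28.93, 7.63] [0.56371, 0.14138, 0.28993]
1 [0.1598 0.0006 0.5805 0.3691 0.1387 0.2872 0.0812 0.0505 0.    ] 0.0004598176471978799
-1 [ 0.1646  0.2123  0.3989  0.2078  0.5207 -0.2805  0.082   0.0104  0.    ] 0.03507042096417573
0 1 1.0151
0 -1 0.9429
1.5707963267948966 1 1.9691
1.5707963267948966 -1 1.9425
-1.5707963267948966 1 0.0
-1.5707963267948966 -1 0.2602
3.141592653589793 1 1.0151
3.141592653589793 -1 1.2346
[0.15983184930544547, 0.0006488594191476141, 0.5805233385699939, 0.3691491700352939, 0.13870541366322994, 0.2871758751185228, 0.08115852487585234, 0.05048096839725306, 0.0]
```

```bash
cat >> kin.py <<'E'
K=[0.15983,0.00065,0.58052,0.36915,0.13871,0.28718,0.08116,0.05048,-np.pi/2]
def ik(P,R):
    h,x0,L1,L2,a,b,d,o2,z6=K; X=R[:,0]; W=np.array(P)-b*X; r=np.hypot(W[0],W[1])
    q1=np.arctan2(W[1],W[0])-np.arcsin(d/r); z=Ro.from_euler('z',-q1); x=z.apply(X); w=z.apply(W)
    q5=np.arcsin(x[1]); p=np.arctan2(-x[2],x[0])
    v=np.array([w[0]-x0-a*np.cos(p),w[2]-h+a*np.sin(p)]); l2=np.hypot(L2,o2); e=np.arctan2(o2,L2); n=np.hypot(*v)
    c=(n*n-L1*L1-l2*l2)/(2*L1*l2)
    if abs(c)>1: return None
    g=np.arccos(c); al=np.arctan2(v[1],v[0])+np.arctan2(l2*np.sin(g),L1+l2*np.cos(g)) # elevation of upper link
    q2=np.pi/2-al; el2=al-g; p2=-(el2-e); q3=q2-p2; q4=p-p2
    Rb=Ro.from_euler('y',p)*Ro.from_euler('z',q5); m=(Rb.inv()*z*Ro.from_matrix(R)).as_matrix(); q6=np.arctan2(m[2,1],m[1,1])-z6
    q=np.degrees([q1,q2,q3,q4,q5,q6]); q[5]=(q[5]+180)%360-180; return q
def reach(P,R,mar=3):
    q=ik(P,R); return q is not None and (q>LIM[0]+mar).all() and (q<LIM[1]-mar).all()
E
python3 - <<'E'
import re; s=open('plan.py').read()
s=s.replace("F=np.radians(np.arange(0,64,4))","F=np.radians(np.arange(0,44,4))").replace("Z=np.arange(82,240,4)","Z=np.arange(82,260,4)").replace("X[c[0]]<=-80","Z[c[1]]>=250")
s=s.replace("C[i,j,k]=clear(X[i],Z[j],F[k],pp)>=need","C[i,j,k]=reach(*tinpose(RACK,X[i],Z[j],np.degrees(F[k]),1,np.degrees(th),g)) and clear(X[i],Z[j],F[k],pp)>=need")
s=s.replace("from collections","from kin import reach\nfrom mv import tinpose,RACK\nfrom collections")
open('plan.py','w').write(s)
E
timeout 550 python3 - <<'E'
from kin import *; from bench import arm; import plan
s=arm.read_state(); print(ik(s['eef_pos'],np.array(s['eef_rot'])).round(1))
for n in(8,7,6,5):
    r=plan.search(np.radians(60),(-12,40),44,n)
    print(n,r if r is None else [tuple(map(int,a)) for a in r],flush=True)
    if r: break
E
```

```text
[ 19.8   3.8 -67.4 -54.  -28.9   7.6]
8 None
7 [(-100, 250, 0), (-96, 246, 0), (-92, 242, 0), (-88, 238, 0), (-84, 234, 0), (-80, 230, 0), (-76, 226, 0), (-72, 222, 0), (-68, 218, 0), (-64, 214, 0), (-60, 210, 0), (-56, 206, 0), (-52, 202, 0), (-48, 198, 0), (-44, 194, 0), (-40, 190, 0), (-36, 186, 0), (-32, 182, 0), (-28, 178, 0), (-24, 174, 0), (-20, 170, 0), (-16, 166, 0), (-12, 162, 4), (-8, 158, 8), (-4, 154, 12), (0, 150, 16), (4, 146, 20), (8, 142, 24), (8, 138, 24), (12, 134, 24), (12, 130, 24), (16, 126, 24), (16, 122, 24), (20, 118, 24), (20, 114, 24), (24, 110, 20), (24, 106, 24), (24, 102, 24), (28, 98, 20), (32, 94, 20), (32, 90, 16), (36, 86, 12), (36, 86, 8), (40, 82, 4), (44, 82, 0)]
```

```bash
python3 - <<'E'
from view import *; import plan
pp=plan.parts(np.radians(60),(-12,40))
W=[(-40,260,24),(-4,168,24),(8,140,24),(20,116,24),(24,103,24),(29,97,20.5),(33,91,16),(36.5,87,11),(40,84.5,5),(43,83,0)]
for a,b in zip(W,W[1:]): print(a,b,[round(float(plan.clear(x,z,np.radians(l),pp)),1) for x,z,l in np.linspace(a,b,5)])
for a in((-40,295,24),(-40,260,24)):
    P,R=tinpose(RACK,*a,y=1); print(a,inc(P,R),plan.reach(P,R))
E
```

```text
(-40, 260, 24) (-4, 168, 24) [42.0, 22.1, 15.7, 16.8, 17.9]
(-4, 168, 24) (8, 140, 24) [17.9, 18.1, 17.1, 10.9, 7.8]
(8, 140, 24) (20, 116, 24) [7.8, 8.1, 8.4, 8.7, 9.0]
(20, 116, 24) (24, 103, 24) [9.0, 8.6, 8.2, 7.8, 7.4]
(24, 103, 24) (29, 97, 20.5) [7.4, 7.5, 7.7, 7.9, 8.1]
(29, 97, 20.5) (33, 91, 16) [8.1, 8.1, 8.1, 8.0, 7.7]
(33, 91, 16) (36.5, 87, 11) [7.7, 8.2, 8.6, 8.8, 9.0]
(36.5, 87, 11) (40, 84.5, 5) [9.0, 9.2, 9.5, 9.7, 10.0]
(40, 84.5, 5) (43, 83, 0) [10.0, 10.2, 10.5, 8.9, 7.1]
(-40, 295, 24) ([-0.0301, -0.0324, -0.0737], [-0.0138, -0.065, 0.365]) True
(-40, 260, 24) ([-0.021, 0.0014, -0.0732], [-0.0138, -0.065, 0.365]) True
```

{"method": "drive_tool", "body": {
  "increments": [
    {"travel": [-0.015, -0.03, 0], "twist": [0, 0, 0], "claw": 0.03},
    {"travel": [-0.025, -0.035, -0.01], "twist": [0, 0, 0.08], "claw": 0.03},
    {"travel": [-0.03, -0.035, -0.03], "twist": [-0.005, -0.02, 0.16], "claw": 0.03},
    {"travel": [-0.03, -0.034, -0.05], "twist": [-0.01, -0.04, 0.26], "claw": 0.03},
    {"travel": [-0.0301, -0.0324, -0.0737], "twist": [-0.0138, -0.065, 0.365], "claw": 0.03},
    {"travel": [-0.0301, -0.0324, -0.0737], "twist": [-0.0138, -0.065, 0.365], "claw": 0.03},
    {"travel": [-0.0301, -0.0324, -0.0737], "twist": [-0.0138, -0.065, 0.365], "claw": 0.03},
    {"travel": [-0.0301, -0.0324, -0.0737], "twist": [-0.0138, -0.065, 0.365], "claw": 0.03},
    {"travel": [-0.0301, -0.0324, -0.0737], "twist": [-0.0138, -0.065, 0.365], "claw": 0.03}
  ]
}}

```text
t: 7.95
eef_pos: [0.5291, 0.071, 0.3301]
eef_rot: [[0.803, -0.584, 0.114], [-0.092, 0.068, 0.993], [-0.588, -0.809, 0.001]]
contact_force: [0.0, -0.2, -4.7]
finger_gap: 0.0427
```

```bash
python3 - <<'E'
from view import *
s=arm.read_state(); report(s,*tinpts(s))
for a in((-40,260,24),(-4,168,24)):
    P,R=tinpose(RACK,*a,y=1); print(a,inc(P,R))
E
```

```text
7.95 tin in rack [-41.3  -1.2 294.9] lean 24.0 yaw/roll [-0.2  0. ] F [ 0.  -0.2 -4.7] 0.0427
(-40, 260, 24) ([0.0216, 0.0274, 0.0021], [-0.0026, -0.0025, -0.0006])
(-4, 168, 24) ([0.1048, 0.0807, 0.0022], [-0.0026, -0.0025, -0.0006])
```

{"method": "drive_tool", "body": {
  "increments": [
    {"travel": [0.0216, 0.0274, 0.002], "twist": [-0.0026, -0.0025, 0], "claw": 0.03},
    {"travel": [0.043, 0.041, 0.002], "twist": [-0.0026, -0.0025, 0], "claw": 0.03},
    {"travel": [0.064, 0.0545, 0.002], "twist": [-0.0026, -0.0025, 0], "claw": 0.03},
    {"travel": [0.085, 0.068, 0.002], "twist": [-0.0026, -0.0025, 0], "claw": 0.03},
    {"travel": [0.1048, 0.0807, 0.0022], "twist": [-0.0026, -0.0025, 0], "claw": 0.03},
    {"travel": [0.1048, 0.0807, 0.0022], "twist": [-0.0026, -0.0025, 0], "claw": 0.03},
    {"travel": [0.1048, 0.0807, 0.0022], "twist": [-0.0026, -0.0025, 0], "claw": 0.03},
    {"travel": [0.1048, 0.0807, 0.0022], "twist": [-0.0026, -0.0025, 0], "claw": 0.03}
  ]
}}

```text
t: 8.62
eef_pos: [0.5666, 0.0704, 0.2046]
eef_rot: [[0.804, -0.584, 0.108], [-0.088, 0.064, 0.994], [-0.588, -0.809, 0.0]]
contact_force: [-0.9, 0.4, -4.9]
finger_gap: 0.0428
```

```bash
python3 - <<'E'
from view import *
s,c,B=show('v4.png',boxT=(240,120),boxS=(215,195),w=140); report(s,c,B)
for a in[(8,140,24),(20,116,24),(24,103,24),(29,97,20.5),(33,91,16),(36.5,87,11),(40,84.5,5),(43,83,0)]:
    P,R=tinpose(RACK,*a,y=1); print(a,inc(P,R))
E
```

```text
8.62 tin in rack [ -4.    2.5 169.4] lean 24.0 yaw/roll [0.1 0. ] F [-0.9  0.4 -4.9] 0.0428
(8, 140, 24) ([0.0273, 0.0184, -0.0014], [0.001, 0.0023, 0.0026])
(20, 116, 24) ([0.0511, 0.0308, -0.0015], [0.001, 0.0023, 0.0026])
(24, 103, 24) ([0.0619, 0.039, -0.0015], [0.001, 0.0023, 0.0026])
(29, 97, 20.5) ([0.0702, 0.0381, -0.0015], [0.001, 0.0022, 0.0637])
(33, 91, 16) ([0.0781, 0.0371, -0.0015], [0.0011, 0.0022, 0.1422])
(36.5, 87, 11) ([0.0848, 0.0345, -0.0015], [0.0012, 0.0021, 0.2295])
(40, 84.5, 5) ([0.0914, 0.03, -0.0016], [0.0013, 0.0021, 0.3342])
(43, 83, 0) ([0.097, 0.026, -0.0016], [0.0014, 0.002, 0.4214])
```

View pics/v4.png

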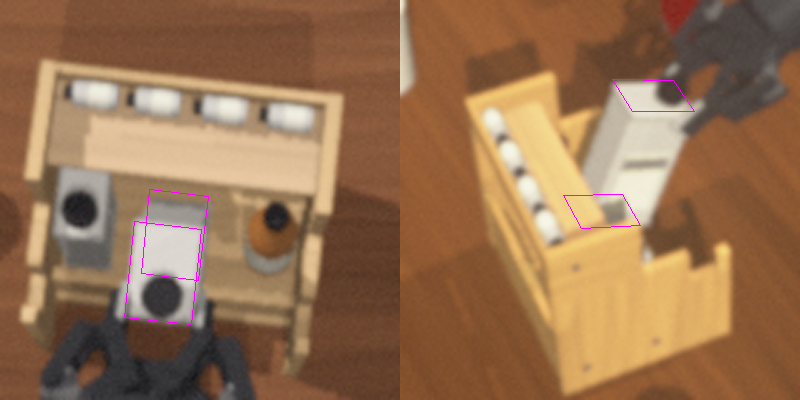

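{"method": "drive_tool", "body": {
  "increments": [
    {"travel": [0.0137, 0.0092, 0], "twist": [0, 0.002, 0.001], "claw": 0.03},
    {"travel": [0.0273, 0.0184, 0], "twist": [0, 0.002, 0.0026], "claw": 0.03},
    {"travel": [0.0392, 0.0246, 0], "twist": [0, 0.002, 0.0026], "claw": 0.03},
    {"travel": [0.0511, 0.0308, 0], "twist": [0, 0.002, 0.0026], "claw": 0.03},
    {"travel": [0.0565, 0.035, 0], "twist": [0, 0.002, 0.0026], "claw": 0.03},
    {"travel": [0.0619, 0.039, 0], "twist": [0, 0.002, 0.0026], "claw": 0.03},
    {"travel": [0.0619, 0.039, 0], "twist": [0, 0.002, 0.0026], "claw": 0.03},
    {"travel": [0.0619, 0.039, 0], "twist": [0, 0.002, 0.0026], "claw": 0.03}
  ]
}}

```text
t: 9.38
eef_pos: [0.5945, 0.0671, 0.1376]
eef_rot: [[0.803, -0.585, 0.11], [-0.09, 0.064, 0.994], [-0.589, -0.808, -0.001]]
contact_force: [-0.1, -0.5, -4.5]
finger_gap: 0.0427
```

```bash
python3 - <<'E'
from view import *
s,c,B=show('v5.png',boxT=(240,120),boxS=(215,195),w=140); report(s,c,B)
for a in[(29,97,20.5),(33,91,16),(36.5,87,11),(40,84.5,5),(43,83.5,0)]:
    P,R=tinpose(RACK,*a,y=2); print(a,inc(P,R))
E
```

```text
9.38 tin in rack [ 24.1   2.2 102.4] lean 23.9 yaw/roll [ 0. -0.] F [-0.1 -0.5 -4.5] 0.0427
(29, 97, 20.5) ([0.008, -0.0009, -0.0003], [0.0007, -0.0, 0.0608])
(33, 91, 16) ([0.0159, -0.002, -0.0003], [0.0007, -0.0001, 0.1394])
(36.5, 87, 11) ([0.0226, -0.0046, -0.0003], [0.0007, -0.0001, 0.2267])
(40, 84.5, 5) ([0.0292, -0.0091, -0.0003], [0.0007, -0.0001, 0.3314])
(43, 83.5, 0) ([0.0345, -0.0135, -0.0003], [0.0007, -0.0002, 0.4186])
```

View pics/v5.png

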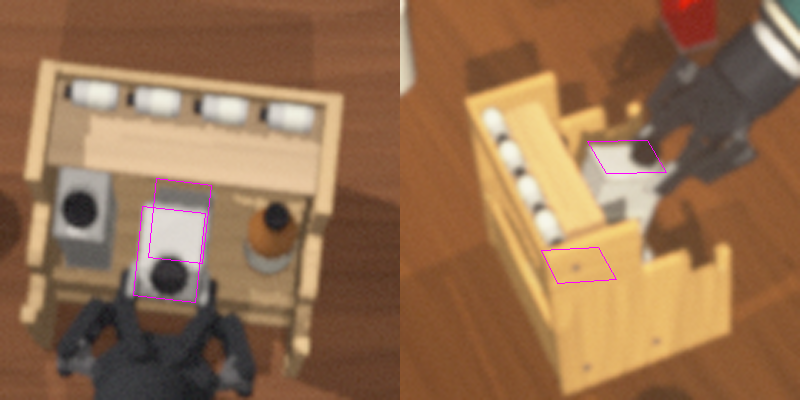

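{"method": "drive_tool", "body": {
  "increments": [
    {"travel": [0.008, -0.001, 0], "twist": [0, 0, 0.061], "claw": 0.03},
    {"travel": [0.012, -0.0015, 0], "twist": [0, 0, 0.1], "claw": 0.03},
    {"travel": [0.0159, -0.002, 0], "twist": [0, 0, 0.139], "claw": 0.03},
    {"travel": [0.0193, -0.0033, 0], "twist": [0, 0, 0.183], "claw": 0.03},
    {"travel": [0.0226, -0.0046, 0], "twist": [0, 0, 0.227], "claw": 0.03},
    {"travel": [0.0259, -0.0068, 0], "twist": [0, 0, 0.28], "claw": 0.03},
    {"travel": [0.0292, -0.0091, 0], "twist": [0, 0, 0.331], "claw": 0.03},
    {"travel": [0.0319, -0.0113, 0], "twist": [0, 0, 0.375], "claw": 0.03},
    {"travel": [0.0345, -0.0135, 0], "twist": [0, 0, 0.4186], "claw": 0.03},
    {"travel": [0.0345, -0.0135, 0], "twist": [0, 0, 0.4186], "claw": 0.03},
    {"travel": [0.0345, -0.0135, 0], "twist": [0, 0, 0.4186], "claw": 0.03}
  ]
}}

```text
t: 10.4
eef_pos: [0.6313, 0.0629, 0.1293]
eef_rot: [[0.499, -0.859, 0.111], [-0.056, 0.095, 0.994], [-0.865, -0.503, -0.001]]
contact_force: [-2.9, -1.5, 9.4]
finger_gap: 0.0427
```

```bash
python3 - <<'E'
from view import *
s=arm.read_state(); report(s,*tinpts(s))
P,R=tinpose(RACK,43,82,0,y=2); print(inc(P,R))
E
```

```text
10.4 tin in rack [44.2  2.1 84.2] lean 0.2 yaw/roll [ 0. -0.] F [-2.9 -1.5  9.4] 0.0427
([0.0013, 0.002, -0.0002], [0.0005, -0.0005, 0.003])
```

{"method": "drive_tool", "body": {
  "increments": [
    {"travel": [0, 0, 0], "twist": [0, 0, 0], "claw": 0.046},
    {"travel": [0, 0, 0], "twist": [0, 0, 0], "claw": 0.048},
    {"travel": [0, 0, 0], "twist": [0, 0, 0], "claw": 0.052},
    {"travel": [0, 0, 0], "twist": [0, 0, 0], "claw": 0.056},
    {"travel": [0, 0, 0], "twist": [0, 0, 0], "claw": 0.058},
    {"travel": [0, 0, 0], "twist": [0, 0, 0], "claw": 0.058},
    {"travel": [0, 0, 0], "twist": [0, 0, 0], "claw": 0.058},
    {"travel": [0, 0, 0], "twist": [0, 0, 0], "claw": 0.058}
  ]
}}

```text
t: 11.07
eef_pos: [0.63, 0.063, 0.1273]
eef_rot: [[0.495, -0.862, 0.11], [-0.056, 0.095, 0.994], [-0.867, -0.499, -0.001]]
contact_force: [-0.3, -0.1, -0.3]
finger_gap: 0.0578
```

```bash
python3 - <<'E'
from view import *
s=arm.read_state(); c,B=tinpts(s); report(s,c,B)
c=c-[0,0,c[2]-.082]
show('v6.png',(c,Rz(RACK[0])),boxT=(240,120),boxS=(215,195),w=140)
E
```

```text
11.07 tin in rack [42.7  2.1 82.1] lean -0.1 yaw/roll [ 0. -0.] F [-0.3 -0.1 -0.3] 0.0578
```

View pics/v6.png

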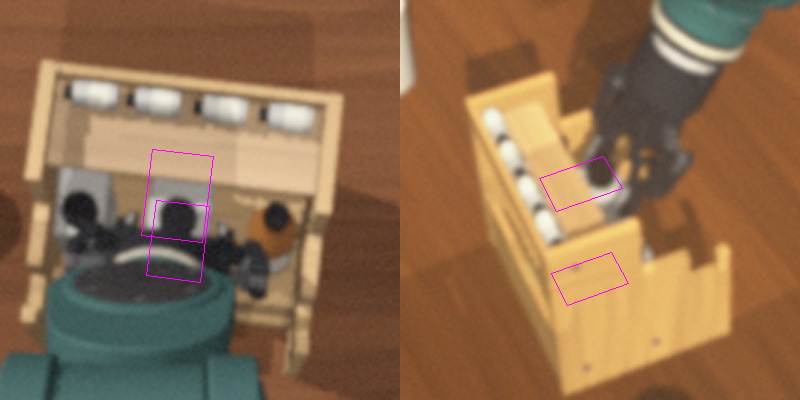

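{"method": "drive_tool", "body": {
  "increments": [
    {"travel": [-0.01, 0, 0], "twist": [0, 0, 0], "claw": 0.058},
    {"travel": [-0.025, 0, 0], "twist": [0, 0, 0], "claw": 0.058},
    {"travel": [-0.045, 0, 0], "twist": [0, 0, 0], "claw": 0.058},
    {"travel": [-0.07, 0, 0], "twist": [0, 0, 0], "claw": 0.058},
    {"travel": [-0.1, 0, 0], "twist": [0, 0, 0], "claw": 0.058},
    {"travel": [-0.14, 0, 0], "twist": [0, 0, 0], "claw": 0.058},
    {"travel": [-0.18, 0, 0], "twist": [0, 0, 0], "claw": 0.05},
    {"travel": [-0.18, 0, 0], "twist": [0, 0, 0], "claw": 0.05}
  ]
}}

```text
t: 11.83
eef_pos: [0.54, 0.0735, 0.2913]
eef_rot: [[0.503, -0.857, 0.11], [-0.055, 0.095, 0.994], [-0.862, -0.506, 0.0]]
contact_force: [1.9, -0.4, 2.2]
finger_gap: 0.0499
```

```bash
cat >> mv.py <<'E'
def barpose(xy,z,az):  # tool down, jaw axis (z) at azimuth az (deg); z = bar centre height
    a=np.radians(az); zz=np.array([np.cos(a),np.sin(a),0]); x=np.array([0,0,-1.]); R=np.c_[x,np.cross(zz,x),zz]
    return np.array([*xy,z+.019]),R
BAR=np.array([.4806,.3210])
E
python3 - <<'E'
from mv import *; from kin import ik
s=arm.read_state(); print(s['t'],s['eef_pos'],np.round(s['q'],1))
for z in(.12,.009):
    P,R=barpose(BAR,z,85.6); print(inc(P,R),ik(P,R).round(1))
rp=lambda x,y:(Rz(RACK[0])@[x/1000,y/1000,0])[:2]+RACK[1]
for az in(-6.36,173.64):
  for z in(.19,.109):
    P,R=barpose(rp(-30,0),z,az); print('place',P,ik(P,R).round(1))
E
```

```text
11.8333 [0.5399901  0.07354652 0.29128003] [  1.2  -3.7 -23.9  39.5  -3.8   6.5]
([0.0877, 0.1515, 0.2394], [-0.0326, -0.0085, 0.5308]) [25.7 22.6 -5.8 61.6  0.  30.1]
([0.1835, 0.2077, 0.2393], [-0.0326, -0.0085, 0.5308]) [ 25.7  27.8 -16.1  46.1   0.   30.1]
place [0.57238464 0.06732325 0.209     ] [-1.4 20.5  2.2 71.6  0.  95. ]
place [0.57238464 0.06732325 0.128     ] [-1.4 22.8 -7.2 60.   0.  95. ]
place [0.57238464 0.06732325 0.209     ] [ -1.4  20.5   2.2  71.6   0.  -85. ]
place [0.57238464 0.06732325 0.128     ] [ -1.4  22.8  -7.2  60.    0.  -85. ]
```

{"method": "drive_tool", "body": {
  "increments": [
    {"travel": [0, 0.05, 0.12], "twist": [-0.016, -0.004, 0.26], "claw": 0.05},
    {"travel": [0, 0.05, 0.12], "twist": [-0.016, -0.004, 0.26], "claw": 0.05},
    {"travel": [0, 0.05, 0.12], "twist": [-0.016, -0.004, 0.26], "claw": 0.05},
    {"travel": [0.0877, 0.1515, 0.2394], "twist": [-0.0326, -0.0085, 0.5308], "claw": 0.05},
    {"travel": [0.0877, 0.1515, 0.2394], "twist": [-0.0326, -0.0085, 0.5308], "claw": 0.05},
    {"travel": [0.0877, 0.1515, 0.2394], "twist": [-0.0326, -0.0085, 0.5308], "claw": 0.05},
    {"travel": [0.0877, 0.1515, 0.2394], "twist": [-0.0326, -0.0085, 0.5308], "claw": 0.05},
    {"travel": [0.0877, 0.1515, 0.2394], "twist": [-0.0326, -0.0085, 0.5308], "claw": 0.05},
    {"travel": [0.0877, 0.1515, 0.2394], "twist": [-0.0326, -0.0085, 0.5308], "claw": 0.05},
    {"travel": [0.0877, 0.1515, 0.2394], "twist": [-0.0326, -0.0085, 0.5308], "claw": 0.05},
    {"travel": [0.0877, 0.1515, 0.2394], "twist": [-0.0326, -0.0085, 0.5308], "claw": 0.05}
  ]
}}

```text
t: 12.75
eef_pos: [0.4807, 0.3201, 0.1331]
eef_rot: [[-0.007, -0.997, 0.078], [0.0, 0.078, 0.997], [-1.0, 0.007, -0.0]]
contact_force: [0.5, -0.4, 0.2]
finger_gap: 0.0502
```

```bash
python3 - <<'E'
from mv import *
s=arm.read_state(); print(s['t'],s['eef_pos'])
P,R=barpose(BAR,.009,85.6); print(inc(P,R))
top=grab('top','top7.png'); sc=grab('scene','sc7.png')
a=cv2.imread('pics/top7.png')[120:340,150:370]; b=cv2.imread('pics/sc7.png')[200:420,215:435]
cv2.imwrite('pics/v7.png',cv2.resize(np.hstack([a,b]),(800,400),interpolation=cv2.INTER_CUBIC))
g=top['pixels']; d=(g.max(2)<60).astype(np.uint8); d[:185]=0;d[215:]=0;d[:,:285]=0;d[:,325:]=0
n,l,st,c=cv2.connectedComponentsWithStats(d)
for k in range(1,n):
    if st[k,4]>20: print(st[k],(Rz(RACK[0]).T@(onz(top,c[k],.168)[0]-[*RACK[1],0])*1000).round(1))
E
```

```text
12.75 [0.48069698 0.32008571 0.13310523]
([0.1051, -0.0006, 0.0009], [-0.0008, -0.0003, -0.0075])
[297 191  10  11  91] [ 23.    0.5 168. ]
```

View pics/v7.png

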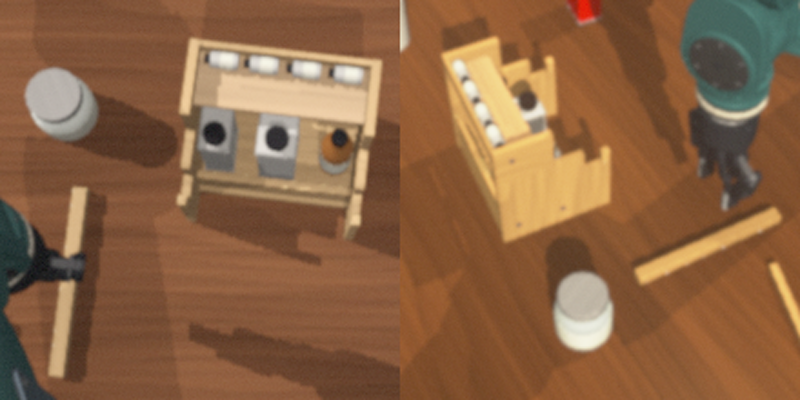

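{"method": "drive_tool", "body": {
  "increments": [
    {"travel": [0.03, 0, 0.001], "twist": [0, 0, -0.0075], "claw": 0.05},
    {"travel": [0.06, 0, 0.001], "twist": [0, 0, -0.0075], "claw": 0.05},
    {"travel": [0.085, 0, 0.001], "twist": [0, 0, -0.0075], "claw": 0.05},
    {"travel": [0.099, 0, 0.001], "twist": [0, 0, -0.0075], "claw": 0.05},
    {"travel": [0.105, 0, 0.001], "twist": [0, 0, -0.0075], "claw": 0.05},
    {"travel": [0.105, 0, 0.001], "twist": [0, 0, -0.0075], "claw": 0.05},
    {"travel": [0.105, 0, 0.001], "twist": [0, 0, -0.0075], "claw": 0.035},
    {"travel": [0.105, 0, 0.001], "twist": [0, 0, -0.0075], "claw": 0.025},
    {"travel": [0.105, 0, 0.001], "twist": [0, 0, -0.0075], "claw": 0.01},
    {"travel": [0.105, 0, 0.001], "twist": [0, 0, -0.0075], "claw": 0.01},
    {"travel": [0.105, 0, 0.001], "twist": [0, 0, -0.0075], "claw": 0.01},
    {"travel": [0.105, 0, 0.001], "twist": [0, 0, -0.0075], "claw": 0.01},
    {"travel": [0.105, 0, 0.001], "twist": [0, 0, -0.0075], "claw": 0.01}
  ]
}}

```text
t: 13.93
eef_pos: [0.4793, 0.3216, 0.0268]
eef_rot: [[-0.001, -0.997, 0.077], [-0.001, 0.077, 0.997], [-1.0, 0.001, -0.001]]
contact_force: [-0.6, -0.6, -0.5]
finger_gap: 0.0104
```

{"method": "drive_tool", "body": {
  "increments": [
    {"travel": [-0.03, 0, 0], "twist": [0, 0, 0], "claw": 0.01},
    {"travel": [-0.07, 0, 0], "twist": [0, 0, 0], "claw": 0.01},
    {"travel": [-0.11, 0, 0], "twist": [0, 0, 0], "claw": 0.01},
    {"travel": [-0.15, 0, 0], "twist": [0, 0, 0], "claw": 0.01},
    {"travel": [-0.19, 0, 0], "twist": [0, 0, 0], "claw": 0.01},
    {"travel": [-0.2, 0, 0], "twist": [0, 0, 0], "claw": 0.01},
    {"travel": [-0.2, 0, 0], "twist": [0, 0, 0], "claw": 0.01}
  ]
}}

```text
t: 14.52
eef_pos: [0.4808, 0.3223, 0.23]
eef_rot: [[0.003, -0.997, 0.077], [0.002, 0.077, 0.997], [-1.0, -0.003, 0.002]]
contact_force: [-0.6, 0.2, -0.8]
finger_gap: 0.0103
```

```bash
python3 - <<'E'
from mv import *
s=arm.read_state(); print(s['t'],s['eef_pos'],s['finger_gap'],s['contact_force'])
rp=lambda x,y:(Rz(RACK[0])@[x/1000,y/1000,0])[:2]+RACK[1]
for az in(-6.36,173.64):
  for x,z in((-110,.21),(-30,.19)):
    P,R=barpose(rp(x,0),z,az); print(az,P.round(3),inc(P,R))
E
```

```text
14.5167 [0.48080505 0.32228995 0.23001854] 0.010282026384743542 [-0.63660303  0.21154251 -0.83317421]
-6.36 [0.493 0.076 0.229] ([0.0007, -0.031, -0.2444], [1.6045, 0.0041, 0.001])
-6.36 [0.572 0.067 0.209] ([0.0209, -0.1109, -0.2472], [1.6045, 0.0041, 0.001])
173.64 [0.493 0.076 0.229] ([0.0007, -0.031, -0.2444], [-1.5371, -0.001, 0.004])
173.64 [0.572 0.067 0.209] ([0.0209, -0.1109, -0.2472], [-1.5371, -0.001, 0.004])
```

```bash
python3 - <<'E'
from mv import *
top=grab('top','top8.png'); sc=grab('scene','sc8.png')
a=cv2.imread('pics/top8.png')[140:360,100:320]; b=cv2.imread('pics/sc8.png')[200:420,255:475]
cv2.imwrite('pics/v8.png',cv2.resize(np.hstack([a,b]),(800,400),interpolation=cv2.INTER_CUBIC))
E
```

```text
(no output)
```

View pics/v8.png

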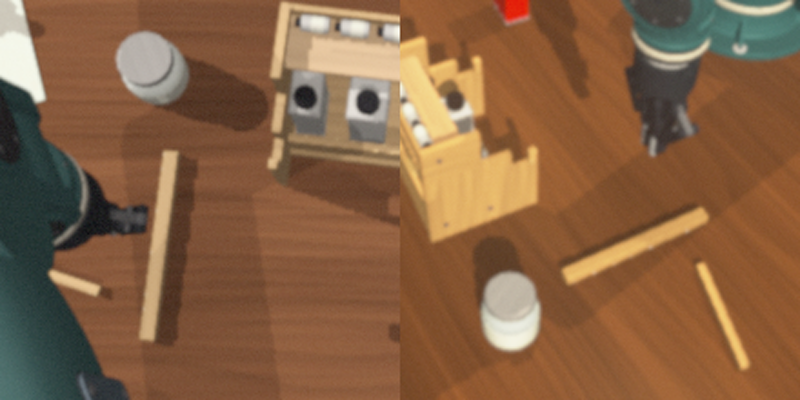

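```bash
cat > bar.py <<'E'
from mv import *
def bar(im,x0=165,y0=210,x1=215,y1=340,z=.018):
    h=cv2.cvtColor(im['pixels'],cv2.COLOR_RGB2HSV); m=(h[...,2]>165).astype(np.uint8); w=np.zeros_like(m); w[y0:y1,x0:x1]=m[y0:y1,x0:x1]
    n,l,s,c=cv2.connectedComponentsWithStats(w); k=1+np.argmax(s[1:,4]); q=np.argwhere(l==k)[:,::-1].astype(np.float32)
    r=cv2.minAreaRect(q); return r,onz(im,cv2.boxPoints(r),z),s[k]
E
python3 - <<'E'
from bar import *
top=grab('top'); r,P,s=bar(top); print(r,s,P.round(4).tolist(),P.mean(0))
print(proj(top,[[.4806,.321,.018],[.4806,.321,.0]]), 'tcp',proj(top,[arm.read_state()['eef_pos']]))
# scene camera: bright wood blob
sc=grab('scene'); h=cv2.cvtColor(sc['pixels'],cv2.COLOR_RGB2HSV)
e=P.copy(); print('expected bar corners in scene',proj(sc,e).round(0).tolist())
m=((h[...,2]>150)&(h[...,1]>80)).astype(np.uint8); w=np.zeros_like(m); w[300:370,335:435]=m[300:370,335:435]
n,l,st,c=cv2.connectedComponentsWithStats(w); k=1+np.argmax(st[1:,4]); print(st[k],c[k],onz(sc,c[k],.012))
print([h[y,x].tolist() for x,y in((184,275),(188,275),(192,275),(196,275))])
for y in(240,275,310): print(y,top['pixels'][y,176:202].tolist())
E
```

```text
((186.462158203125, 274.4951477050781), (8.265679359436035, 104.57991790771484), 7.305759906768799) [177 223  21 104 835] [[0.3651, 0.3395, 0.018], [0.5992, 0.3213, 0.018], [0.5969, 0.3025, 0.018], [0.3629, 0.3213, 0.018]] [0.48102951 0.32115216 0.018     ]
[[186.64245393 273.73613489]
 [188.51087334 274.46357031]] tcp [[159.45853338 264.0248176 ]]
expected bar corners in scene [[423.0, 318.0], [346.0, 353.0], [343.0, 347.0], [419.0, 313.0]]
[344 314  81  43 910] [383.24505495 335.3010989 ] [[0.48554375 0.32548827 0.012     ]]
[[12, 170, 141], [13, 169, 140], [12, 167, 145], [12, 172, 151]]
240 [[132, 86, 58], [133, 87, 57], [135, 90, 62], [131, 84, 56], [133, 86, 57], [134, 87, 60], [134, 87, 59], [132, 84, 55], [134, 86, 59], [134, 87, 59], [143, 99, 68], [174, 134, 96], [205, 170, 125], [215, 181, 135], [215, 181, 135], [215, 182, 135], [216, 182, 137], [216, 182, 137], [206, 172, 127], [177, 143, 103], [128, 100, 72], [97, 69, 49], [98, 66, 47], [89, 57, 35], [94, 59, 40], [94, 61, 38]]
275 [[123, 82, 58], [120, 78, 50], [124, 81, 59], [122, 79, 54], [120, 78, 52], [125, 86, 58], [150, 110, 75], [185, 148, 105], [210, 176, 131], [215, 181, 134], [214, 179, 132], [210, 176, 131], [203, 170, 126], [195, 161, 117], [179, 147, 106], [133, 106, 74], [97, 71, 47], [88, 62, 46], [83, 54, 39], [84, 55, 38], [83, 55, 33], [85, 54, 39], [85, 53, 37], [87, 53, 35], [87, 57, 41], [86, 53, 35]]
310 [[116, 76, 53], [121, 87, 61], [160, 128, 95], [196, 165, 127], [203, 171, 129], [206, 173, 128], [207, 173, 128], [207, 172, 128], [204, 171, 126], [195, 162, 119], [170, 139, 101], [122, 95, 64], [92, 67, 44], [79, 55, 37], [80, 56, 39], [78, 52, 33], [80, 54, 39], [75, 48, 31], [77, 50, 33], [81, 50, 37], [80, 51, 35], [80, 54, 36], [89, 58, 39], [107, 69, 43], [115, 74, 50], [114, 73, 48]]
```

{"method": "drive_tool", "body": {
  "increments": [
    {"travel": [0.04, 0, 0], "twist": [0, 0, 0], "claw": 0.05},
    {"travel": [0.08, 0, 0], "twist": [0, 0, 0], "claw": 0.05},
    {"travel": [0.12, 0, 0], "twist": [0, 0, 0], "claw": 0.05},
    {"travel": [0.16, 0, 0], "twist": [0, 0, 0], "claw": 0.05},
    {"travel": [0.19, 0, 0], "twist": [0, 0, 0], "claw": 0.05},
    {"travel": [0.2, 0, 0], "twist": [0, 0, 0], "claw": 0.05},
    {"travel": [0.203, 0, 0], "twist": [0, 0, 0], "claw": 0.05},
    {"travel": [0.203, 0, 0], "twist": [0, 0, 0], "claw": 0.04},
    {"travel": [0.203, 0, 0], "twist": [0, 0, 0], "claw": 0.03},
    {"travel": [0.203, 0, 0], "twist": [0, 0, 0], "claw": 0.03},
    {"travel": [0.203, 0, 0], "twist": [0, 0, 0], "claw": 0.03}
  ]
}}

```text
t: 15.63
eef_pos: [0.4801, 0.3219, 0.0251]
eef_rot: [[0.001, -0.997, 0.077], [0.0, 0.077, 0.997], [-1.0, -0.001, 0.0]]
contact_force: [-0.4, -0.8, 0.3]
finger_gap: 0.0302
```

{"method": "drive_tool", "body": {
  "increments": [
    {"travel": [0.001, 0, 0], "twist": [0, 0, 0], "claw": 0.02},
    {"travel": [0.002, 0, 0], "twist": [0, 0, 0], "claw": 0.02},
    {"travel": [0.002, 0, 0], "twist": [0, 0, 0], "claw": 0.016},
    {"travel": [0.002, 0, 0], "twist": [0, 0, 0], "claw": 0.016},
    {"travel": [0.002, 0, 0], "twist": [0, 0, 0], "claw": 0.016}
  ]
}}

```text
t: 16.05
eef_pos: [0.4793, 0.3215, 0.0217]
eef_rot: [[-0.002, -0.997, 0.077], [-0.001, 0.077, 0.997], [-1.0, 0.001, -0.001]]
contact_force: [0.4, 0.1, 0.2]
finger_gap: 0.0161
```

```bash
python3 - <<'E'
from bar import *
s=arm.read_state(); print(s['t'],s['eef_pos'],s['finger_gap'],s['contact_force'],s['moment'])
im=grab('top'); sc=grab('scene'); print('top tip px',proj(im,[np.array(s['eef_pos'])-[0,0,.02]]),'scene',proj(sc,[np.array(s['eef_pos'])-[0,0,.02]]))
g=cv2.cvtColor(im['pixels'],cv2.COLOR_RGB2HSV)[...,2]
for y in range(258,294,3): print(y,''.join('#' if v>165 else ('.' if v>75 else 'o') for v in g[y,160:215]))
h=cv2.cvtColor(sc['pixels'],cv2.COLOR_RGB2HSV); 
for y in range(296,356,3): print(y,''.join('#' if v[2]>150 and v[1]>80 else ('.' if v[2]>75 else 'o') for v in h[y,335:440]))
E
```

```text
16.05 [0.47931288 0.32151807 0.02171892] 0.016084373649006355 [0.40358494 0.12114497 0.20644423] [-0.02161535 -0.01662811 -0.0025382 ]
top tip px [[188.08010421 274.95625481]] scene [[383.91964538 335.35107631]]
258 ooooooooooooooooooooo...o..######......................
261 oooooooooooooooooooooo...oo..####......................
264 oooooooooooooooooooooo...ooo..##.......................
267 ooooooooooooooooooooooo.ooooooooooooooo.oooooo.........
270 ooooooooooooooooooooooooooooooooooooooooooooooo........
273 ooooooooooooooooooooooooooooooooooooo.o.oo.............
276 oooooooooooooooooooooooooooooooooooooooooooooo.........
279 ooooooooooooooooooooooooooooooo..oooooooooooooo........
282 oooooooooooooooooooooo.#######....o....................
285 oooooooooooooooooo....########.........................
288 oooooooooooooo.......########..........................
291 oooooooooooo.........########..........................
296 ###############..####.................oooooooo...........................................................
299 ################.....###...............oooooooooo.....
[... 1331 characters left out ...]
........................................
338 .............................##########################..................................................
341 ......................###########################........................................................
344 ................##########################..........................................#####................
347 .........##########################................................................#######...............
350 .........#####################......................................................########.............
353 ..........#############..............................................................########............
```

{"method": "drive_tool", "body": {
  "increments": [
    {"travel": [0, 0, 0], "twist": [0, 0, 0], "claw": 0.035},
    {"travel": [0, 0, 0], "twist": [0, 0, 0], "claw": 0.035},
    {"travel": [0, 0, 0], "twist": [0, 0, 0], "claw": 0.035},
    {"travel": [0.002, 0, 0], "twist": [0, 0, 0], "claw": 0.035},
    {"travel": [0.004, 0, 0], "twist": [0, 0, 0], "claw": 0.035},
    {"travel": [0.004, 0, 0], "twist": [0, 0, 0], "claw": 0.035}
  ]
}}

```text
t: 16.65
eef_pos: [0.4791, 0.3214, 0.0172]
eef_rot: [[-0.002, -0.997, 0.077], [-0.001, 0.077, 0.997], [-1.0, 0.002, -0.001]]
contact_force: [-0.2, 0.4, -0.2]
finger_gap: 0.0351
```

{"method": "drive_tool", "body": {
  "increments": [
    {"travel": [0.001, 0, 0], "twist": [0, 0, 0], "claw": 0.025},
    {"travel": [0.001, 0, 0], "twist": [0, 0, 0], "claw": 0.02},
    {"travel": [0.001, 0, 0], "twist": [0, 0, 0], "claw": 0.014},
    {"travel": [0.001, 0, 0], "twist": [0, 0, 0], "claw": 0.014},
    {"travel": [0.001, 0, 0], "twist": [0, 0, 0], "claw": 0.014},
    {"travel": [0.001, 0, 0], "twist": [0, 0, 0], "claw": 0.014}
  ]
}}

```text
t: 17.15
eef_pos: [0.4793, 0.3215, 0.0167]
eef_rot: [[-0.002, -0.997, 0.077], [-0.001, 0.077, 0.997], [-1.0, 0.001, -0.001]]
contact_force: [-0.6, -0.1, -0.6]
finger_gap: 0.0141
```

{"method": "drive_tool", "body": {
  "increments": [
    {"travel": [0, 0, 0], "twist": [0, 0, 0], "claw": 0.035},
    {"travel": [0, 0, 0], "twist": [0, 0, 0], "claw": 0.035},
    {"travel": [0, 0, 0], "twist": [0, 0, 0], "claw": 0.035},
    {"travel": [0.002, 0, 0], "twist": [0, 0, 0], "claw": 0.035},
    {"travel": [0.004, 0, 0], "twist": [0, 0, 0], "claw": 0.035},
    {"travel": [0.005, 0, 0], "twist": [0, 0, 0], "claw": 0.035},
    {"travel": [0.005, 0, 0], "twist": [0, 0, 0], "claw": 0.035}
  ]
}}

```text
t: 17.73
eef_pos: [0.4791, 0.3214, 0.0113]
eef_rot: [[-0.002, -0.997, 0.077], [-0.001, 0.077, 0.997], [-1.0, 0.002, -0.001]]
contact_force: [0.2, 0.6, 1.3]
finger_gap: 0.0349
```

{"method": "drive_tool", "body": {
  "increments": [
    {"travel": [0, 0, 0], "twist": [0, 0, 0], "claw": 0.025},
    {"travel": [0, 0, 0], "twist": [0, 0, 0], "claw": 0.02},
    {"travel": [0, 0, 0], "twist": [0, 0, 0], "claw": 0.012},
    {"travel": [0, 0, 0], "twist": [0, 0, 0], "claw": 0.012},
    {"travel": [0, 0, 0], "twist": [0, 0, 0], "claw": 0.012},
    {"travel": [0, 0, 0], "twist": [0, 0, 0], "claw": 0.012}
  ]
}}

```text
t: 18.23
eef_pos: [0.4794, 0.3216, 0.012]
eef_rot: [[-0.001, -0.997, 0.077], [-0.001, 0.077, 0.997], [-1.0, 0.001, -0.001]]
contact_force: [-1.3, -0.2, 4.6]
finger_gap: 0.0152
```

```bash
python3 - <<'E'
from bar import *
from kin import fk,K
s=arm.read_state(); print(s['t'],s['eef_pos'],s['finger_gap'],s['contact_force'],fk(s['q'],K,1,1)[0], arm.tip_extent)
sc=grab('scene'); h=cv2.cvtColor(sc['pixels'],cv2.COLOR_RGB2HSV)
p=np.array(s['eef_pos']); print(proj(sc,[p,p-[0,0,.025],[p[0],p[1],.018]]).round(1).tolist())
for y in range(314,350,2): print(y,''.join('#' if v[2]>150 and v[1]>80 else ('.' if v[2]>75 else 'o') for v in h[y,335:440]))
E
```

```text
18.2333 [0.47936312 0.3215776  0.01195513] 0.015176809801483794 [-1.29308924 -0.21894595  4.62934399] [0.47905631 0.32138508 0.01217924] 0.025
[[384.3, 333.2], [383.4, 338.5], [384.5, 331.9]]
314 #####...#######....#......................oooooooooooooooooooooo....................###..................
316 #####.....######............................ooooooooooooooooooo.o...............#########................
318 ######.......###............................oooooooooooooooo...............###############...............
320 ########.....................................ooooooooooooooo...........###################...............
322 ########........................................ooooooooooooo.....#######################................
324 ########.........................................oooooooooooo......###################...................
326 #######.........................................ooooooooooooo.........############.......................
328 ####...........................................ooooooooooooo............#####............................
330 #.......................
[... 371 characters left out ...]
........................................
338 .............................#######################.....................................................
340 .........................##########################......................................................
342 ....................##########################...........................................................
344 ................##########################..........................................#####................
346 ...........############################............................................#######...............
348 .........########################..................................................########..............
```

{"method": "drive_tool", "body": {
  "increments": [
    {"travel": [0, 0, 0], "twist": [0, 0, 0], "claw": 0.035},
    {"travel": [0, 0, 0], "twist": [0, 0, 0], "claw": 0.035},
    {"travel": [0, 0, 0], "twist": [0, 0, 0], "claw": 0.035},
    {"travel": [-0.03, 0, 0], "twist": [0, 0, 0], "claw": 0.035},
    {"travel": [-0.04, 0.03, 0], "twist": [0, 0, 0], "claw": 0.035},
    {"travel": [-0.04, 0.066, 0], "twist": [0, 0, 0], "claw": 0.035},
    {"travel": [-0.03, 0.066, 0], "twist": [0, 0, 0], "claw": 0.035},
    {"travel": [-0.012, 0.066, 0], "twist": [0, 0, 0], "claw": 0.035},
    {"travel": [0, 0.066, 0], "twist": [0, 0, 0], "claw": 0.035},
    {"travel": [0.002, 0.066, 0], "twist": [0, 0, 0], "claw": 0.035},
    {"travel": [0.004, 0.066, 0], "twist": [0, 0, 0], "claw": 0.035},
    {"travel": [0.004, 0.066, 0], "twist": [0, 0, 0], "claw": 0.035}
  ]
}}

```text
t: 19.28
eef_pos: [0.4137, 0.3267, 0.0079]
eef_rot: [[-0.002, -0.997, 0.077], [-0.001, 0.077, 0.997], [-1.0, 0.002, -0.001]]
contact_force: [0.1, 0.0, 1.0]
finger_gap: 0.0351
```

{"method": "drive_tool", "body": {
  "increments": [
    {"travel": [0, 0, 0], "twist": [0, 0, 0], "claw": 0.025},
    {"travel": [0, 0, 0], "twist": [0, 0, 0], "claw": 0.02},
    {"travel": [0, 0, 0], "twist": [0, 0, 0], "claw": 0.01},
    {"travel": [0, 0, 0], "twist": [0, 0, 0], "claw": 0.01},
    {"travel": [0, 0, 0], "twist": [0, 0, 0], "claw": 0.01},
    {"travel": [0, 0, 0], "twist": [0, 0, 0], "claw": 0.01},
    {"travel": [0, 0, 0], "twist": [0, 0, 0], "claw": 0.01}
  ]
}}

```text
t: 19.87
eef_pos: [0.4139, 0.3268, 0.0086]
eef_rot: [[-0.0, -0.997, 0.077], [-0.0, 0.077, 0.997], [-1.0, 0.0, -0.0]]
contact_force: [-0.9, -1.6, 6.8]
finger_gap: 0.0159
```

{"method": "drive_tool", "body": {
  "increments": [
    {"travel": [-0.02, 0, 0], "twist": [0, 0, 0], "claw": 0.01},
    {"travel": [-0.06, 0, 0], "twist": [0, 0, 0], "claw": 0.01},
    {"travel": [-0.1, 0, 0], "twist": [0, 0, 0], "claw": 0.01},
    {"travel": [-0.14, 0, 0], "twist": [0, 0, 0], "claw": 0.01},
    {"travel": [-0.18, 0, 0], "twist": [0, 0, 0], "claw": 0.01},
    {"travel": [-0.2, 0, 0], "twist": [0, 0, 0], "claw": 0.01},
    {"travel": [-0.2, 0, 0], "twist": [0, 0, 0], "claw": 0.01}
  ]
}}

```text
t: 20.45
eef_pos: [0.4154, 0.3277, 0.2127]
eef_rot: [[0.005, -0.997, 0.077], [0.003, 0.077, 0.997], [-1.0, -0.005, 0.003]]
contact_force: [-0.0, 0.1, -0.3]
finger_gap: 0.016
```

```bash
python3 - <<'E'
from bar import *
s=arm.read_state(); print(s['t'],s['eef_pos'],s['finger_gap'],s['contact_force'],s['moment'],np.round(s['q'],1))
top=grab('top'); z=s['eef_pos'][2]+.0095
r,P,st=bar(top,110,190,240,390,z); print(r,st,P.round(4).tolist(),P.mean(0))
hh=cv2.cvtColor(top['pixels'],cv2.COLOR_RGB2HSV)[...,2]
for y in range(190,390,6): print(y,''.join('#' if v>165 else ('.' if v>75 else 'o') for v in hh[y,110:240:2]))
rp=lambda x,y:(Rz(RACK[0])@[x/1000,y/1000,0])[:2]+RACK[1]
for x in(-110,-30):
    P,R=barpose(rp(x,66),.19,-6.36); print(P.round(3),inc(P,R))
E
```

```text
20.45 [0.41538852 0.32767542 0.21269076] 0.01596773768447672 [-0.03051424  0.11370149 -0.30599634] [ 0.01799941  0.07325382 -0.0126288 ] [29.4 15.6 -4.7 69.4  0.  33.9]
((161.9090118408203, 245.42469787597656), (10.057294845581055, 90.79415130615234), 8.004729270935059) [153 201  20  91 864] [[0.4325, 0.3358, 0.2222], [0.6012, 0.3224, 0.2222], [0.5987, 0.3036, 0.2222], [0.43, 0.3176, 0.2222]] [0.51560072 0.31986383 0.22219076]
190 #######.........................######...........................
196 ######...........................................................
202 ...........................#####.................................
208 ...........................#####.................................
214 ..........................#####..................................
220 ..........................#####..................................
226 .........................#####...................................
232 .........................#####...................................
238 ........................######...................................
244 o.......................#####......
[... 1158 characters left out ...]
oooooo........................................................
352 oooooooo.........................................................
358 ooooooooo........................................................
364 ooooooooooo......................................................
370 ooooooooooooo....................................................
376 ooooooooooooooo..................................................
382 ooooooooooooooooo................................................
388 .ooooooooooooooooo...............................................
[0.5   0.142 0.209] ([0.0009, -0.0995, -0.1784], [1.6044, 0.003, 0.0004])
[0.58  0.133 0.209] ([0.0011, -0.1795, -0.1811], [1.6044, 0.003, 0.0004])
```

{"method": "drive_tool", "body": {
  "increments": [
    {"travel": [-0.02, 0, -0.04], "twist": [0.5, 0, 0], "claw": 0.01},
    {"travel": [-0.02, 0, -0.04], "twist": [0.5, 0, 0], "claw": 0.01},
    {"travel": [-0.02, 0, -0.04], "twist": [0.5, 0, 0], "claw": 0.01},
    {"travel": [-0.02, 0, -0.04], "twist": [0.5, 0, 0], "claw": 0.01},
    {"travel": [-0.02, -0.04, -0.1], "twist": [1.0, 0, 0], "claw": 0.01},
    {"travel": [-0.02, -0.04, -0.1], "twist": [1.0, 0, 0], "claw": 0.01},
    {"travel": [-0.02, -0.04, -0.1], "twist": [1.0, 0, 0], "claw": 0.01},
    {"travel": [-0.02, -0.04, -0.1], "twist": [1.0, 0, 0], "claw": 0.01},
    {"travel": [-0.02, -0.0995, -0.1784], "twist": [1.6044, 0.003, 0], "claw": 0.01},
    {"travel": [-0.02, -0.0995, -0.1784], "twist": [1.6044, 0.003, 0], "claw": 0.01},
    {"travel": [-0.02, -0.0995, -0.1784], "twist": [1.6044, 0.003, 0], "claw": 0.01},
    {"travel": [-0.02, -0.0995, -0.1784], "twist": [1.6044, 0.003, 0], "claw": 0.01},
    {"travel": [-0.02, -0.0995, -0.1784], "twist": [1.6044, 0.003, 0], "claw": 0.01},
    {"travel": [-0.02, -0.0995, -0.1784], "twist": [1.6044, 0.003, 0], "claw": 0.01},
    {"travel": [-0.02, -0.0995, -0.1784], "twist": [1.6044, 0.003, 0], "claw": 0.01},
    {"travel": [-0.02, -0.0995, -0.1784], "twist": [1.6044, 0.003, 0], "claw": 0.01}
  ]
}}

```text
t: 21.83
eef_pos: [0.4989, 0.1414, 0.2272]
eef_rot: [[-0.005, 0.107, 0.994], [-0.003, 0.994, -0.107], [-1.0, -0.003, -0.004]]
contact_force: [0.6, 0.2, -0.9]
finger_gap: 0.0159
```

```bash
python3 - <<'E'
from bar import *
s=arm.read_state(); print(s['t'],s['eef_pos'],s['finger_gap'],s['contact_force'],np.round(s['q'],1))
top=grab('top'); z=s['eef_pos'][2]+.0095
hh=cv2.cvtColor(top['pixels'],cv2.COLOR_RGB2HSV)
c=proj(top,[np.array(s['eef_pos'])])[0]; print(c)
y0=int(c[1])-25
for y in range(y0,y0+54,3): print(y,''.join('#' if v[2]>165 else ('.' if v[2]>75 else 'o') for v in hh[y,215:365:1]))
rp=lambda x,y:(Rz(RACK[0])@[x/1000,y/1000,0])[:2]+RACK[1]
for x,z in((-30,.13),(-30,.09)):
    P,R=barpose(rp(x,66),z,-6.36); print(P.round(3),inc(P,R))
E
```

```text
21.8333 [0.49888018 0.14136376 0.22719644] 0.015909085193122476 [ 0.57450905  0.2431059  -0.90860141] [ 6.90e+00  1.47e+01 -3.70e+00  7.19e+01 -1.00e-01  1.03e+02]
[257.98155787 253.93027762]
228 ...........................................................oooooooo..............................................................#####................
231 ...........................................................ooooooooo............................................########.#......#####.................
234 ...........................................................oooooooo............................................................######.................
237 ............................................................oooooo............................................................#######.................
240 ............................................................ooooo.............................................................#######.................
243 .............................................................oooo.............................................................###
[... 1327 characters left out ...]
..oooo...................................................................................
273 ...............................................................ooooo..................................................................................
276 ...............................................ooooo............oooo..................................................................................
279 .................................................oooooooo.......oooo..................................................................................
[0.58  0.133 0.149] ([0.0781, 0.0004, 0.0815], [0.0035, -0.0039, 0.003])
[0.58  0.133 0.109] ([0.1181, 0.0006, 0.0816], [0.0035, -0.0039, 0.003])
```

```bash
python3 - <<'E'
from bar import *
s=arm.read_state(); p=np.array(s['eef_pos']); R=np.array(s['eef_rot'])
top=grab('top'); sc=grab('scene'); e=[p+k*R[:,1]+dz*np.array([0,0,1])+dx*R[:,2] for k in(-.1846,.0514) for dz in(-.009,.009) for dx in(-.009,.009)]
print(proj(top,e).round(1).tolist()); print(proj(sc,e).round(1).tolist())
g=cv2.cvtColor(top['pixels'],cv2.COLOR_RGB2HSV)[...,2].astype(int)
for y in range(258,272,2): print(y,g[y,345:375:1].tolist())
h=cv2.cvtColor(sc['pixels'],cv2.COLOR_RGB2HSV); q=proj(sc,e).mean(0).astype(int)
E
```

```text
[[356.3, 270.5], [357.3, 260.9], [357.4, 269.5], [358.3, 259.7], [230.3, 256.2], [231.7, 246.7], [228.8, 254.9], [230.2, 245.2]]
[[315.0, 194.7], [309.1, 196.6], [314.9, 189.7], [308.9, 191.6], [355.3, 251.5], [348.8, 253.8], [355.7, 246.5], [349.1, 248.8]]
258 [155, 149, 145, 142, 139, 136, 136, 134, 133, 134, 130, 130, 120, 108, 103, 101, 100, 98, 96, 93, 93, 92, 94, 92, 90, 92, 92, 93, 92, 93]
260 [217, 210, 207, 205, 201, 201, 198, 197, 195, 189, 178, 173, 165, 152, 134, 124, 123, 123, 116, 113, 103, 100, 100, 98, 95, 92, 95, 94, 96, 97]
262 [220, 222, 224, 224, 224, 225, 225, 225, 225, 224, 222, 223, 219, 207, 172, 139, 132, 131, 131, 129, 130, 127, 126, 121, 119, 116, 115, 107, 97, 97]
264 [186, 192, 200, 206, 210, 219, 223, 224, 224, 224, 225, 224, 223, 209, 167, 135, 135, 131, 134, 136, 132, 137, 135, 132, 133, 132, 131, 128, 122, 122]
266 [180, 179, 180, 180, 184, 191, 203, 205, 205, 206, 211, 219, 219, 203, 160, 135, 132, 134, 133, 133, 134, 132, 134, 130, 133, 132, 130, 130, 127, 129]
268 [168, 172, 171, 173, 174, 177, 175, 176, 177, 177, 180, 185, 183, 168, 139, 130, 130, 130, 129, 130, 128, 131, 131, 132, 128, 131, 125, 129, 128, 128]
270 [138, 137, 137, 133, 135, 138, 137, 142, 147, 150, 151, 153, 149, 150, 138, 135, 138, 136, 136, 136, 136, 135, 137, 137, 136, 137, 138, 136, 137, 135]
```

{"method": "drive_tool", "body": {
  "increments": [
    {"travel": [0, 0, 0.03], "twist": [0.0035, -0.0039, 0.003], "claw": 0.01},
    {"travel": [0, 0, 0.06], "twist": [0.0035, -0.0039, 0.003], "claw": 0.01},
    {"travel": [0.01, 0, 0.0815], "twist": [0.0035, -0.0039, 0.003], "claw": 0.01},
    {"travel": [0.03, 0, 0.0815], "twist": [0.0035, -0.0039, 0.003], "claw": 0.01},
    {"travel": [0.05, 0, 0.0815], "twist": [0.0035, -0.0039, 0.003], "claw": 0.01},
    {"travel": [0.065, 0, 0.0815], "twist": [0.0035, -0.0039, 0.003], "claw": 0.01},
    {"travel": [0.07, 0, 0.0815], "twist": [0.0035, -0.0039, 0.003], "claw": 0.01},
    {"travel": [0.07, 0, 0.0815], "twist": [0.0035, -0.0039, 0.003], "claw": 0.01},
    {"travel": [0.07, 0, 0.0815], "twist": [0.0035, -0.0039, 0.003], "claw": 0.01}
  ]
}}

```text
t: 22.73
eef_pos: [0.5801, 0.1321, 0.1582]
eef_rot: [[0.001, 0.114, 0.994], [0.0, 0.994, -0.114], [-1.0, 0.0, 0.001]]
contact_force: [0.3, -0.3, 0.6]
finger_gap: 0.0162
```

```bash
python3 - <<'E'
from bar import *
s=arm.read_state(); p=np.array(s['eef_pos']); R=np.array(s['eef_rot']); print(s['t'],p,s['contact_force'])
Rr=Rz(RACK[0]); T=np.array([*RACK[1],0])
for k in(-.1846,.0514): print('end in rack',(Rr.T@(p+k*R[:,1]-T)*1000).round(1))
rp=lambda x,y:(Rr@[x/1000,y/1000,0])[:2]+RACK[1]
P,RR=barpose(rp(-30,66),.0905,-6.36); print(inc(P,RR))
# camera check: right bar end and right cradle edges in the same picture
top=grab('top'); g=cv2.cvtColor(top['pixels'],cv2.COLOR_RGB2HSV)[...,2].astype(int)
e=[p-.1846*R[:,1]+[0,0,.009]+d*R[:,2] for d in(-.009,.009)]; print('bar end top px',proj(top,e).round(1).tolist())
w=lambda x,y,z:Rr@(np.array([x,y,z])/1000)+T
print('horn/cradle px',proj(top,[w(-56,-105,124),w(-44,-105,124),w(-16,-105,135),w(-16,-95,135),w(30,-105,135)]).round(1).tolist())
for u in(346,350,354): print(u,[(v,int(g[v,u])) for v in range(205,262,2)])
E
```

```text
22.7333 [0.58012484 0.13212371 0.15819995] [ 0.32465215 -0.31146307  0.55343182]
end in rack [ -30.  -119.3  158.2]
end in rack [-29.3 116.7 158.2]
([0.0487, 0.0007, -0.0006], [-0.0028, 0.0011, -0.0002])
bar end top px [[357.8, 233.0], [358.7, 224.2]]
horn/cradle px [[347.9, 243.9], [348.5, 238.2], [350.3, 224.0], [345.5, 223.5], [352.6, 202.5]]
346 [(205, 152), (207, 171), (209, 185), (211, 194), (213, 196), (215, 202), (217, 177), (219, 157), (221, 142), (223, 165), (225, 219), (227, 193), (229, 181), (231, 175), (233, 135), (235, 157), (237, 170), (239, 184), (241, 181), (243, 158), (245, 116), (247, 100), (249, 98), (251, 99), (253, 105), (255, 128), (257, 131), (259, 102), (261, 94)]
350 [(205, 226), (207, 223), (209, 218), (211, 217), (213, 211), (215, 209), (217, 192), (219, 146), (221, 127), (223, 143), (225, 219), (227, 223), (229, 193), (231, 179), (233, 144), (235, 108), (237, 105), (239, 105), (241, 105), (243, 105), (245, 100), (247, 95), (249, 97), (251, 99), (253, 95), (255, 112), (257, 128), (259, 104), (261, 95)]
354 [(205, 96), (207, 99), (209, 97), (211, 93), (213, 94), (215, 87), (217, 92), (219, 95), (221, 99), (223, 113), (225, 203), (227, 224), (229, 205), (231, 180), (233, 154), (235, 113), (237, 105), (239, 109), (241, 102), (243, 97), (245, 101), (247, 95), (249, 97), (251, 95), (253, 93), (255, 97), (257, 118), (259, 112), (261, 93)]
```

{"method": "drive_tool", "body": {
  "increments": [
    {"travel": [0.012, 0, 0], "twist": [-0.0028, 0.001, 0], "claw": 0.01},
    {"travel": [0.024, 0, 0], "twist": [-0.0028, 0.001, 0], "claw": 0.01},
    {"travel": [0.034, 0, 0], "twist": [-0.0028, 0.001, 0], "claw": 0.01},
    {"travel": [0.041, 0, 0], "twist": [-0.0028, 0.001, 0], "claw": 0.01},
    {"travel": [0.045, 0, 0], "twist": [-0.0028, 0.001, 0], "claw": 0.01},
    {"travel": [0.048, 0, 0], "twist": [-0.0028, 0.001, 0], "claw": 0.01},
    {"travel": [0.0485, 0, 0], "twist": [-0.0028, 0.001, 0], "claw": 0.01},
    {"travel": [0.0485, 0, 0], "twist": [-0.0028, 0.001, 0], "claw": 0.01}
  ]
}}

```text
t: 23.45
eef_pos: [0.5802, 0.132, 0.1093]
eef_rot: [[-0.0, 0.111, 0.994], [0.0, 0.994, -0.111], [-1.0, 0.0, -0.0]]
contact_force: [-0.1, 0.9, -0.3]
finger_gap: 0.0157
```

{"method": "drive_tool", "body": {
  "increments": [
    {"travel": [0.001, 0, 0], "twist": [0, 0, 0], "claw": 0.01},
    {"travel": [0.002, 0, 0], "twist": [0, 0, 0], "claw": 0.01},
    {"travel": [0.002, 0, 0], "twist": [0, 0, 0], "claw": 0.01},
    {"travel": [0.002, 0, 0], "twist": [0, 0, 0], "claw": 0.01}
  ]
}}

```text
t: 23.78
eef_pos: [0.5804, 0.132, 0.1085]
eef_rot: [[0.001, 0.111, 0.994], [0.0, 0.994, -0.111], [-1.0, 0.0, 0.001]]
contact_force: [-4.8, 0.6, 14.5]
finger_gap: 0.0158
```

{"method": "drive_tool", "body": {
  "increments": [
    {"travel": [-0.001, 0, 0], "twist": [0, 0, 0], "claw": 0.01},
    {"travel": [-0.001, 0, 0], "twist": [0, 0, 0], "claw": 0.017},
    {"travel": [-0.001, 0, 0], "twist": [0, 0, 0], "claw": 0.02},
    {"travel": [-0.001, 0, 0], "twist": [0, 0, 0], "claw": 0.024},
    {"travel": [-0.001, 0, 0], "twist": [0, 0, 0], "claw": 0.028},
    {"travel": [-0.001, 0, 0], "twist": [0, 0, 0], "claw": 0.03},
    {"travel": [-0.001, 0, 0], "twist": [0, 0, 0], "claw": 0.03},
    {"travel": [-0.001, 0, 0], "twist": [0, 0, 0], "claw": 0.03},
    {"travel": [-0.005, 0, 0], "twist": [0, 0, 0], "claw": 0.03},
    {"travel": [-0.015, 0, 0], "twist": [0, 0, 0], "claw": 0.03},
    {"travel": [-0.03, 0, 0], "twist": [0, 0, 0], "claw": 0.03},
    {"travel": [-0.06, 0, 0], "twist": [0, 0, 0], "claw": 0.03},
    {"travel": [-0.1, 0, 0], "twist": [0, 0, 0], "claw": 0.03},
    {"travel": [-0.13, 0, -0.03], "twist": [0, 0, 0], "claw": 0.03},
    {"travel": [-0.14, 0, -0.07], "twist": [0, 0, 0], "claw": 0.03},
    {"travel": [-0.14, 0.03, -0.11], "twist": [0, 0, 0], "claw": 0.03},
    {"travel": [-0.14, 0.07, -0.14], "twist": [0, 0, 0], "claw": 0.03},
    {"travel": [-0.14, 0.11, -0.16], "twist": [0, 0, 0], "claw": 0.03},
    {"travel": [-0.14, 0.14, -0.17], "twist": [0, 0, 0], "claw": 0.03},
    {"travel": [-0.14, 0.14, -0.17], "twist": [0, 0, 0], "claw": 0.03}
  ]
}}

```text
t: 25.45
eef_pos: [0.4246, 0.2941, 0.2483]
eef_rot: [[0.001, 0.108, 0.994], [0.002, 0.994, -0.108], [-1.0, 0.002, 0.0]]
contact_force: [0.7, -0.3, 0.1]
finger_gap: 0.0299
```

```bash
python3 - <<'E'
from bar import *
s=arm.read_state(); print(s['t'],s['eef_pos'],s['finger_gap'],s['contact_force'])
top=grab('top','end_top.png'); sc=grab('scene','end_sc.png'); g=cv2.cvtColor(top['pixels'],cv2.COLOR_RGB2HSV)[...,2].astype(int)
Rr=Rz(RACK[0]); T=np.array([*RACK[1],0]); w=lambda x,y,z:Rr@(np.array([x,y,z])/1000)+T
print('expected bar px',proj(top,[w(x,y,118) for y in(-118,0,118) for x in(-39,-21)]).round(1).tolist())
for y in(-112,-80,-40,0,40,80,112):
    pr=[]
    for x in range(-60,2,2):
        u,v=proj(top,[w(x,y,118)])[0]; pr.append(int(cv2.getRectSubPix(top['pixels'],(1,1),(float(u),float(v)))[0,0,0]))
    print(y,dict(zip(range(-60,2,2),pr)))
for x in(-30,):
  for sgn in(1,-1):
    print('end',sgn,[(y*sgn,int(cv2.getRectSubPix(top['pixels'],(1,1),tuple(map(float,proj(top,[w(x,y*sgn,118)])[0])))[0,0,0])) for y in range(106,128,2)])
d=(top['pixels'].max(2)<60).astype(np.uint8); d[:185]=0;d[215:]=0;d[:,:255]=0;d[:,350:]=0
n,l,st,c=cv2.connectedComponentsWithStats(d)
for k in range(1,n):
    if st[k,4]>15: print(st[k],c[k].round(1),[(Rr.T@(onz(top,c[k],z)[0]-T)*1000).round(1).tolist() for z in(.168,.138,.142)])
E
```

```text
25.45 [0.4245998  0.29412723 0.24833778] 0.02988670163821914 [ 0.68664075 -0.25265324  0.12791127]
expected bar px [[354.6, 237.0], [355.5, 228.6], [298.6, 230.5], [299.7, 222.1], [242.6, 223.9], [243.8, 215.5]]
-112 {-60: 102, -58: 105, -56: 109, -54: 108, -52: 109, -50: 110, -48: 110, -46: 113, -44: 118, -42: 138, -40: 185, -38: 218, -36: 231, -34: 233, -32: 233, -30: 233, -28: 233, -26: 231, -24: 222, -22: 192, -20: 141, -18: 105, -16: 102, -14: 101, -12: 103, -10: 104, -8: 102, -6: 101, -4: 102, -2: 102, 0: 102}
-80 {-60: 136, -58: 135, -56: 135, -54: 140, -52: 144, -50: 142, -48: 136, -46: 123, -44: 119, -42: 136, -40: 177, -38: 214, -36: 231, -34: 234, -32: 234, -30: 235, -28: 234, -26: 232, -24: 226, -22: 204, -20: 172, -18: 163, -16: 163, -14: 163, -12: 164, -10: 166, -8: 166, -6: 165, -4: 163, -2: 161, 0: 161}
-40 {-60: 110, -58: 111, -56: 113, -54: 115, -52: 113, -50: 113, -48: 114, -46: 112, -44: 114, -42: 138, -40: 182, -38: 215, -36: 230, -34: 234, -32: 234, -30: 234, -28: 235, -26: 234, -24: 226, -22: 210, -20: 196, -18: 190, -16: 172, -14: 162, -12: 161, -10: 163, -8: 
[... 1130 characters left out ...]
: 168, -20: 147, -18: 131, -16: 125, -14: 125, -12: 124, -10: 125, -8: 127, -6: 130, -4: 134, -2: 137, 0: 132}
end 1 [(106, 208), (108, 208), (110, 208), (112, 202), (114, 171), (116, 137), (118, 121), (120, 119), (122, 119), (124, 119), (126, 118)]
end -1 [(-106, 233), (-108, 233), (-110, 233), (-112, 233), (-114, 233), (-116, 233), (-118, 230), (-120, 214), (-122, 163), (-124, 120), (-126, 112)]
[262 188  12  11  99] [267.4 193. ] [[20.7, 69.8, 168.0], [28.2, 73.1, 138.0], [27.2, 72.6, 142.0]]
[297 191  10  11  91] [301.8 196. ] [[22.9, 0.5, 168.0], [30.5, 1.5, 138.0], [29.5, 1.4, 142.0]]
[333 192   8   8  51] [336.4 195.5] [[32.1, -68.8, 168.0], [40.0, -69.8, 138.0], [39.0, -69.7, 142.0]]
```

```bash
python3 - <<'E'
from bar import *
Rr=Rz(RACK[0]); T=np.array([*RACK[1],0]); w=lambda x,y,z:Rr@(np.array([x,y,z])/1000)+T
def caps(a):
    d=(a.max(2)<60).astype(np.uint8); d[:185]=0;d[215:]=0;d[:,:255]=0;d[:,350:]=0
    n,l,st,c=cv2.connectedComponentsWithStats(d); return [c[k].round(1).tolist() for k in range(1,n) if st[k,4]>15]
a0=cv2.imread('pics/top0.png'); a1=cv2.imread('pics/end_top.png'); print(caps(a0),caps(a1))
df=(cv2.absdiff(cv2.GaussianBlur(a0,(5,5),0),cv2.GaussianBlur(a1,(5,5),0)).max(2)>45).astype(np.uint8)
for n,(x,y,X,Y) in dict(jar=(160,150,208,200),pot=(450,120,530,200),tubes=(260,145,355,165),red=(405,310,530,345),smallbar=(85,270,160,305)).items(): print(n,df[y:Y,x:X].mean().round(3))
sc=grab('scene'); b=sc['pixels']; top=grab('top')
e=proj(sc,[w(22.9,.5,168)])[0]; print('cap exp scene',e)
u,v=e.astype(int); d=(b.max(2)<65).astype(np.uint8)[v-12:v+13,u-14:u+15]
for r in d: print(''.join('o' if k else '.' for k in r))
# profile over the tin's top from front, beside the cap (y=+18 and -18)
for y in(17,-17): print(y,[(x,int(cv2.getRectSubPix(top['pixels'],(1,1),tuple(map(float,proj(top,[w(x,y,152)])[0])))[0,0,0])) for x in range(-10,56,4)])
for x in(35,42): print(x,[(y,int(cv2.getRectSubPix(top['pixels'],(1,1),tuple(map(float,proj(top,[w(x,y,152)])[0])))[0,0,2])) for y in range(-34,36,4)])
E
```

```text
[[267.5, 193.0], [336.4, 195.7]] [[267.4, 193.0], [301.8, 196.0], [336.4, 195.5]]
jar 0.0
pot 0.0
tubes 0.0
red 0.002
smallbar 0.985
cap exp scene [284.69965874 252.258367  ]
.............................
.............................
.............................
.............................
.............................
.............................
.............................
.............................
.............................
.............................
.............................
.............................
.............................
.............................
.............................
.............................
.............................
.............................
.............................
.............................
.............................
.............................
.............................
.............................
.............................
17 [(-10, 127), (-6, 112), (-2, 107), (2, 109), (6, 163), (10, 219), (14, 230), (18, 228), (22, 222), (26, 216), (30, 212), (34, 217), (38, 215), (42, 187), (46, 181), (50, 179), (54, 183)]
-17 [(-10, 105), (-6, 120), (-2, 121), (2, 123), (6, 143), (10, 177), (14, 184), (18, 183), (22, 183), (26, 181), (30, 182), (34, 200), (38, 215), (42, 188), (46, 180), (50, 181), (54, 181)]
35 [(-34, 108), (-30, 111), (-26, 112), (-22, 151), (-18, 192), (-14, 193), (-10, 123), (-6, 55), (-2, 50), (2, 50), (6, 49), (10, 68), (14, 164), (18, 212), (22, 193), (26, 111), (30, 94), (34, 93)]
42 [(-34, 110), (-30, 111), (-26, 113), (-22, 140), (-18, 176), (-14, 178), (-10, 162), (-6, 131), (-2, 107), (2, 98), (6, 109), (10, 142), (14, 170), (18, 175), (22, 147), (26, 100), (30, 92), (34, 92)]
```

```bash
python3 -c "
from bench import arm
print(arm.hand_in())"
```

```text
the job is handed in; nothing more can be done
None
```

I put the tall tin in the rack first, then laid the larger bar in both cradles. I handed in at about 25.6 s, with the arm clear of everything.

**What the last checks showed**
- **Tin:** it stands in the gap with its cap towards the front. The last top picture puts the cap at rack x 23, y 0.5 mm. The top is about 44 mm wide and centred in the gap, and its front edge is even on both sides at x ≈ 6.
- **Bar:** it lies at rack x about -40 to -21 mm at both ends, level. Its ends are at y about +115 and -121 mm. That is about 3 mm off centre towards the right, but both ends are supported.
- **Other things:** the small tin and bottle caps moved less than 0.3 px from the first picture. The jar, brush pot, tubes and red tins are unchanged.

**What went wrong or disagreed**
- **Lean pose out of reach:** my first lean-in pose was out of reach, so the arm drifted to above the rack without touching anything. I worked out the arm's reach from its recorded poses and put the tin in with a 24° lean instead.
- **Bar grip missed:** the first three closes on the bar caught nothing, because the fingertips sat higher than the stated 25 mm. I lowered the tool step by step until the fingers held, then gripped again off-centre to keep the gripper body clear of the tin's cap.
- **Tin position:** the cap sits about 6 mm further forward in the camera than the arm's pose implied. The tin still clears the front board by about 5 mm.
- **Not confirmed at the end:**
  - I had used up my 12 pictures, so the last checks are from pixel values only.
  - The scene camera's dark-colour check did not find the cap where I expected it; an earlier picture had shown it there.
  - The small bar was not visible at the end; I think the arm was in front of it.

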